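Find the lid that screws onto the propeller jar

TASK

Close the open blue glass jar that holds the spare brass propellers: try the two loose lids on it until you find the one whose thread takes, and screw that one clockwise until it is fully home, level and down on the rim. Leave the other lid lying flat, open side down, on the shelf, and do not push the other things about.

Things in the scene. Friction and masses are not known exactly. Their poses are not given: they have to be found in the camera images.
- propellers: heap of brass propellers, fixed at the bottom of the jar to be closed. Origin on the jar's axis, at the jar's underside, 14 mm above the shelf; z up. The blue glass jar is clamped in the holder and cannot turn or shift; its body is 56 mm wide up to 42 mm above this origin, then a neck 40 mm wide, 51 mm over the thread ridges
- jar_rim (a point): centre of the propeller jar's flat rim, 75 mm above its underside. Right-handed thread below, 3 or 4 starts at an unknown turn: the fitting lid goes down 30 mm per clockwise turn (seen from above). It too can jam early if a lug meets a ridge's blunt end: turn it back 30 degrees, set it on anew. The wrong lid jams or rides and never comes down level on the rim; turned back, it lifts off
- lid_home (a point): on the jar's axis, 23 mm below the rim: where the origin of the fitting lid lies when fully home (its top then 26 mm above this point). Lowered straight on without turning, a lid rests on the ridges 4 to 16 mm higher. The fitting lid is home after 0.8 to 4 rad of clockwise turning in all; rim and end stops then block it, and it does not unscrew by itself
- offcuts: grey plastic sprue offcuts, fixed in the second open blue glass jar of the same outer size, in the other seat of the same holder. This jar is only an obstacle: it must not be closed. Origin: as for propellers, on this jar's axis at its underside
- holder: grey jar holder screwed to the shelf, 84 x 200 x 14 mm (x, y, z); origin at the centre of its underside; the seats of the two jars lie on its y axis 55 mm to either side of the origin; which seat has the propellers varies
- lid_a: aluminium screw lid lying open side down on the shelf: round, 61 mm across its ribbed edge, 26 mm high, about 50 g. Origin: centre of its lower edge, z up. Top 3 mm thick; inside 55 mm wide, 23 mm deep; thread lugs inside, 4 mm above the lower edge, hidden. lid_b looks the same but has another number of lugs; which one fits the propeller jar varies and shows only on trying.
- lid_b: aluminium screw lid lying open side down on the shelf: round, 61 mm across its ribbed edge, 26 mm high, about 50 g. Origin: centre of its lower edge, z up. Top 3 mm thick; inside 55 mm wide, 23 mm deep; thread lugs inside, 4 mm above the lower edge, hidden. lid_a looks the same but has another number of lugs; which one fits the propeller jar varies and shows only on trying.
- fuselage: bystander: tan aircraft fuselage half, 170 x 40 x 20 mm, lying cut side down; origin under its middle
- bending_tool: bystander: flat brass photo-etch bending tool with two knurled knobs, 85 x 60 x 23 mm; origin under its middle
- tweezers: bystander: chrome steel tweezers lying on the shelf, 135 mm long, 18 mm wide, 8 mm high, along its x axis; origin under its middle
- paint_pot1: bystander: small closed paint pot, 32 mm across, 45 mm high; origin under its middle
- paint_pot2: bystander: small closed paint pot, 32 mm across, 45 mm high; origin under its middle
- glue: bystander: white glue bottle with a pointed tip, 36 mm across, 80 mm high; origin under its middle
Not all that is in view belongs to the job. What is shaped like the lid_b but turquoise is not meant. What is shaped like the lid_a but green is not meant.

How it is judged:
By the outcome, as a careful person would: the job done as asked, in the order asked, and still so for the second after the job is handed in, with the robot touching nothing.
It also fails if it takes over 72 s, if anything falls off the work surface, if the arm or the gripper's body presses on something with over 40 N, if the wrist force passes 120 N, or if a joint passes its speed limit or range.

ROBOT

A 6-joint arm with a two-finger parallel gripper is mounted at the origin on the work surface. World frame = base frame: x ahead of the robot, y to its left, z up, the work surface at z = 0. Lengths are in m, angles in rad, forces in N, time in s.
With the tool pointing down it reaches from about 0.3 to 0.875 m from the base axis. Payload 6.4 kg.
Tool frame: the origin (TCP) lies midway between the tips of the shut fingers; the grasp point (between the pads) lies 19 mm behind it (ctrl.pinch_z is the distance from the TCP to the grasp point, in m); z points along the fingers, y is the line along which they close (so a half turn about z gives the same grasp; the last joint's range is limited). The gripper opens to 85 mm and grips with 20 to 120 N. Pads are 22 mm wide; open, the fingers measure 114 mm over their backs; the gripper's body (76 mm by 85 mm) begins 54 mm behind the grasp point. The pads swing forward as they close: fully open they stand 13 mm farther back than shut.
Start: joints at [-1.455, 0.181, 1.607, -0, 1.354, -0.206], TCP at [0.182, -0.545, 0.231] pointing down, gripper open.
Joint ranges: [-2.99, 2.99], [-0.89, 2.07], [0.3, 2.58], [-1.14, 4.28], [0, 2.63], [-3.12, 3.12]. Speed limits (rad/s): [2.57, 2.57, 3.01, 3.14, 3.14, 3.14].

INTERFACE

Orientations are given as a unit quaternion [w, x, y, z].
In Python, from bench import ctrl gives the robot as it stands.
- The arm moves only by the tool apply_moves, never from a script. Its argument "moves" is a list of rows, each an object with "jaw": the opening, from 0 (shut) to 1 (fully open); "offset": the shift along the tool's x, y, z in mm, a list of three; "rot": the turn, a rotation vector about the tool's x, y, z in degrees, a list of three. In form: [{"jaw": jaw, "offset": [dx, dy, dz], "rot": [ax, ay, az]}, ...]. A call has exactly 5 rows; each row shifts and turns the commanded pose from where the row before left it, along the tool's axes as they then stand; what a row does not reach is not made up. A row lasts 1/8 s, in which the tool goes at most 62.5 mm and 10.7 degrees, less where a joint would pass 70% of its speed; a pose out of reach is approached as far as the arm can. A call is refused whole if a number of a shift passes 62.5 or a number of a turn 10.7, either way. A call with a gripper value outside its range is refused whole. The fingers move at their own pace and stop on an object; the grip force is fixed at half the most. Time passes only in rows, so rows that do not move let the fingers close, or fill a call up. It gives the time, the measured TCP pose, the force, the opening and the grip force at its end, in the units of the state.
- ctrl.get_obs(): the state, without advancing time (a new reading comes with each control period).
- ctrl.camera(name): name is "scene" or "top" or "wrist"; returns (picture, depth): 400x640x3 uint8, red, green, blue; 400x640 float32, m along the optical axis (not along the pixel's ray), 0 where there is no reading.
- ctrl.camera_params(name): a dict with "K" (3x3 intrinsics, pixels), "cam_to_world" (4x4, takes a point from camera to world coordinates); the wrist camera has in their place "mount" (4x4, takes a point from camera to tool coordinates, whose origin is the TCP and whose axes are the flange's). Camera axes: x right, y down, z forward; pixel columns grow to the right and rows downward; lengths in m; the calibration is good to about 2 mm. A picture is of the moment at which its call begins: read the wrist's pose just before it. camera_params takes no time and is no camera call.
- ctrl.hand_in(): hands the job in; it is judged then, once.
Trained networks look in the newest picture that a camera, given by its name, has taken for a name from the list of things; names that differ only in an ending like _2 or _b are one class to them, and where a whole thing is asked for, a point or a joint stands for the part that bears it (a point fixed in the world has none). Each returns a list of dicts, best first, with "score" (0 to 1); they miss things now and then, are a little off and sometimes report something else, mostly with a low value. They report only what shows in the picture. A call takes as long as a camera call. They do not tell look-alikes from the thing itself.
- ctrl.outline_of(camera, target): "region" (400x640 bool, what is visible of it) and "position" ([column, row] in pixels, amid what is visible of it).
The state is a dict: "time_s": time; "q": joint angles; "dq": joint speeds; "joint_efforts": joint torques, N m; "eef_pos": TCP position; "eef_rot": TCP orientation; "wrist_force": force on the tool from outside, world axes, zero at the start; "torque": the same for the moment, N m; "opening": opening from 0.0 (shut) to 1.0 (fully open); "grasp_force": force on a finger pad.
Only numpy, scipy, OpenCV 4.12 (cv2) and the standard library are available. Lean on these libraries where they do the work, as an engineer would, in place of code of your own. Each camera call takes 0.05 s, during which the arm holds its last target. There are 200 camera calls.

## Working session

There is one attempt and no reset: what is moved stays moved. The work goes in short steps, Python scripts to look and compute and a tool call to move; the robot and the scene stay as the last step left them, time stands still between calls to the robot, and variables do not carry over. Pictures are saved under pics/ and viewed, at most 10 in all, crops included, and the job is handed in when it is done.

Besides the shell and the picture viewer there is one more tool, called as a command line: name --argument value ..., lists and objects as JSON in quotes. apply_moves: Moves the arm, as the interface text tells. Its arguments: {"type":"object","properties":{"moves":{"type":"array"}},"required":["moves"]}

```bash
mkdir -p pics; ls; cat > h.py <<'E'
import numpy as np, cv2
from bench import ctrl
from scipy.spatial.transform import Rotation as R
def cloud(cam,d):
    p=ctrl.camera_params(cam); K=p["K"]
    v,u=np.mgrid[0:400,0:640]
    P=np.stack([(u-K[0][2])/K[0][0]*d,(v-K[1][2])/K[1][1]*d,d,np.ones_like(d)],-1)
    if "cam_to_world" in p: T=np.array(p["cam_to_world"])
    else:
        o=ctrl.get_obs(); q=o["eef_rot"]; T=np.eye(4); T[:3,:3]=R.from_quat([q[1],q[2],q[3],q[0]]).as_matrix(); T[:3,3]=o["eef_pos"]; T=T@np.array(p["mount"])
    return (P@T.T)[...,:3]
E
python3 - <<'E'
from h import *
o=ctrl.get_obs(); print({k:np.round(v,3) for k,v in o.items()}); print(ctrl.pinch_z)
for c in ["scene","top"]:
    im,d=ctrl.camera(c); cv2.imwrite(f"pics/{c}.png",im[...,::-1]); W=cloud(c,d); np.save(f"{c}.npy",W)
    for t in ["lid_a","propellers","offcuts","holder"]:
        for r in ctrl.outline_of(c,t):
            m=r["region"]&(d>0); q=W[m]
            print(c,t,round(r["score"],2),np.round(r["position"]),m.sum(),np.round(np.median(q,0),3),np.round(np.percentile(q,[2,98],axis=0),3).tolist())
E
```

```text
pics
{'time_s': np.float64(0.0), 'q': array([-1.455,  0.182,  1.608, -0.   ,  1.354, -0.206]), 'dq': array([-0.   ,  0.   , -0.   , -0.   , -0.   , -0.001]), 'joint_efforts': array([-1.0000e-03, -4.4487e+01, -3.5134e+01, -0.0000e+00,  9.0000e-03,
       -0.0000e+00]), 'eef_pos': array([ 0.182, -0.545,  0.23 ]), 'eef_rot': array([-0.001,  0.987,  0.16 ,  0.   ]), 'wrist_force': array([-0.582, -0.502,  0.607]), 'torque': array([-0.014, -0.015, -0.032]), 'grasp_force': np.float64(0.0), 'opening': np.float64(1.0)}
0.0187
scene lid_a 0.79 [352. 136.] 297 [0.495 0.356 0.026] [[0.461, 0.336, 0.002], [0.521, 0.392, 0.03]]
scene lid_a 0.78 [353. 171.] 399 [0.562 0.221 0.025] [[0.518, 0.199, -0.001], [0.589, 0.267, 0.03]]
scene lid_a 0.72 [174. 304.] 677 [ 0.405 -0.35   0.025] [[0.372, -0.376, 0.001], [0.428, -0.319, 0.029]]
scene lid_a 0.65 [228. 267.] 530 [ 0.451 -0.216  0.026] [[0.417, -0.241, 0.005], [0.475, -0.189, 0.029]]
scene lid_a 0.61 [229. 316.] 730 [ 0.521 -0.316  0.025] [[0.488, -0.341, -0.001], [0.545, -0.287, 0.029]]
scene lid_a 0.59 [330. 154.] 314 [0.462 0.248 0.026] [[0.433, 
[... 240 characters left out ...]

top lid_a 0.85 [239. 240.] 333 [0.453 0.259 0.026] [[0.426, 0.232, 0.011], [0.481, 0.289, 0.031]]
top lid_a 0.72 [205. 229.] 325 [0.489 0.366 0.026] [[0.461, 0.34, 0.012], [0.517, 0.394, 0.031]]
top lid_a 0.69 [391. 242.] 345 [ 0.442 -0.207  0.025] [[0.414, -0.236, 0.006], [0.469, -0.178, 0.03]]
top lid_a 0.61 [424. 220.] 350 [ 0.511 -0.305  0.025] [[0.485, -0.335, 0.001], [0.538, -0.278, 0.031]]
top lid_a 0.61 [251. 209.] 362 [0.555 0.233 0.025] [[0.528, 0.203, -0.002], [0.586, 0.265, 0.031]]
top propellers 0.59 [293. 195.] 49 [0.581 0.098 0.064] [[0.571, 0.086, 0.031], [0.592, 0.108, 0.07]]
top holder 0.86 [313. 200.] 1044 [0.579 0.044 0.014] [[0.539, -0.055, 0.003], [0.636, 0.14, 0.023]]
```

```bash
python3 - <<'E'
import cv2
a=cv2.imread("pics/scene.png"); cv2.imwrite("pics/scene_c.png",cv2.resize(a[100:360,120:480],(792,572)))
a=cv2.imread("pics/top.png"); cv2.imwrite("pics/top_c.png",cv2.resize(a[140:300,180:480],(798,426),interpolation=cv2.INTER_CUBIC))
E
```

```text
(no output)
```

View pics/scene_c.png

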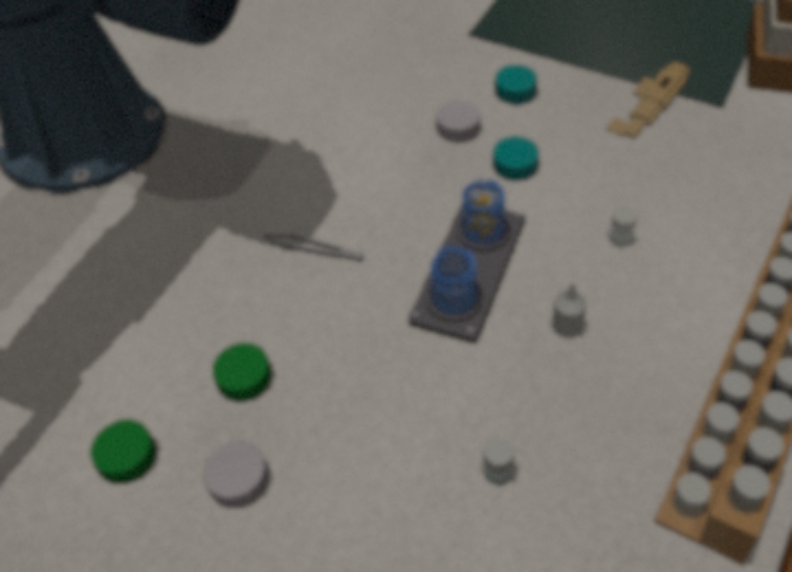

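View pics/top_c.png

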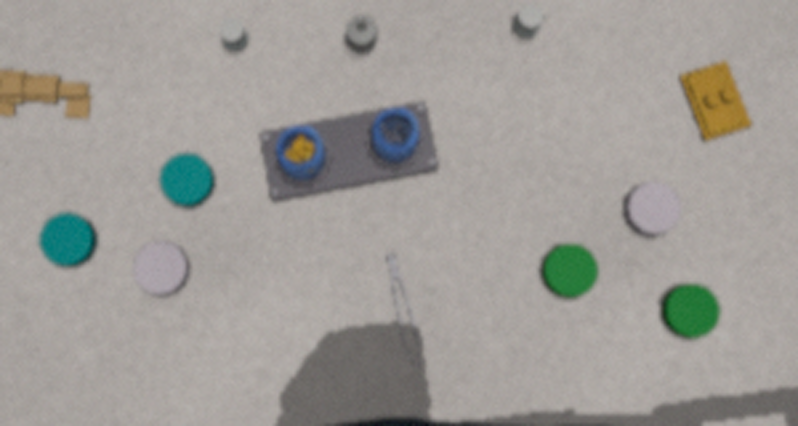

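The scene crop shows six lid-shaped things. In full top-view pixels:
- Aluminium lids: (240,240) and (425,219).
- Turquoise look-alikes: (205,229) and (251,209).
- Green look-alikes: (391,242) and (439,256).

I choose the two aluminium lids. The brass is in the left jar at top (293,196), and the right jar at (328,190) holds the grey offcuts.

```bash
python3 - <<'E'
from h import *
for c in ["scene","top"]:
    W=np.load(c+".npy")
    for n,x,y in [("lidR",.513,-.307),("lidL",.456,.257)]:
        m=(np.hypot(W[...,0]-x,W[...,1]-y)<.045)&(W[...,2]>.02)&(W[...,2]<.04)
        (cx,cy),r=cv2.minEnclosingCircle((W[m][:,:2]*1000).astype(np.float32)); print(c,n,m.sum(),np.round(W[m].mean(0),4),round(cx),round(cy),round(r,1))
    for n,x,y in [("jarL",.59,.09),("jarR",.6,-.01)]:
        m=(np.hypot(W[...,0]-x,W[...,1]-y)<.05)&(W[...,2]>.08)&(W[...,2]<.1)
        if m.sum()>5:
            (cx,cy),r=cv2.minEnclosingCircle((W[m][:,:2]*1000).astype(np.float32)); print(c,n,m.sum(),np.round(np.median(W[m],0),4),round(cx),round(cy),round(r,1))
p=ctrl.camera_params("wrist"); print(np.round(p["mount"],3),np.round(p["K"]))
E
```

```text
scene lidR 589 [ 0.5165 -0.3122  0.0259] 516 -310 31.9
scene lidL 240 [0.4585 0.256  0.0261] 458 258 31.9
scene jarL 130 [0.585  0.0883 0.0843] 584 95 26.3
scene jarR 125 [ 0.6041 -0.0185  0.0861] 601 -15 25.8
top lidR 311 [ 0.5125 -0.3077  0.0256] 512 -308 32.1
top lidL 322 [0.4549 0.2602 0.0259] 455 260 30.6
top jarL 75 [0.5786 0.0938 0.0867] 580 97 25.0
top jarR 67 [ 0.6011 -0.0072  0.0864] 599 -11 25.3
[[-0.    -0.948 -0.318  0.082]
 [ 1.    -0.     0.     0.001]
 [-0.    -0.318  0.948 -0.141]
 [ 0.     0.     0.     1.   ]] [[303.   0. 319.]
 [  0. 303. 200.]
 [  0.   0.   1.]]
```

apply_moves --moves '[{"jaw":1,"offset":[39,-12,10],"rot":[0,0,0]},{"jaw":1,"offset":[39,-12,10],"rot":[0,0,0]},{"jaw":1,"offset":[39,-12,10],"rot":[0,0,0]},{"jaw":1,"offset":[39,-12,10],"rot":[0,0,0]},{"jaw":1,"offset":[39,-12,10],"rot":[0,0,0]}]'

```text
time_s: 1.12
eef_pos: [0.3489, -0.4261, 0.1811]
eef_rot: [0.0, 0.987, 0.16, 0.0]
wrist_force: [1.0, -1.0, 0.2]
opening: 0.999
grasp_force: 0.0
```

apply_moves --moves '[{"jaw":1,"offset":[39,-12,10],"rot":[0,0,0]},{"jaw":1,"offset":[39,-12,10],"rot":[0,0,0]},{"jaw":1,"offset":[39,-12,10],"rot":[0,0,0]},{"jaw":1,"offset":[39,-12,10],"rot":[0,0,0]},{"jaw":1,"offset":[39,-11,10],"rot":[0,0,0]}]'

```text
time_s: 1.75
eef_pos: [0.5153, -0.3084, 0.1311]
eef_rot: [0.0, 0.987, 0.16, 0.0]
wrist_force: [0.6, -1.0, -0.0]
opening: 1.0
grasp_force: 0.0
```

```bash
cat >> h.py <<'E'
def toolT():
    o=ctrl.get_obs(); q=o["eef_rot"]; T=np.eye(4); T[:3,:3]=R.from_quat([q[1],q[2],q[3],q[0]]).as_matrix(); T[:3,3]=o["eef_pos"]; return T,o
def ring(name,zlo,zhi,xy,rad,save=None,target=None):
    T,o=toolT(); im,d=ctrl.camera("wrist"); W=cloud("wrist",d)
    if save: cv2.imwrite(save,im[...,::-1])
    m=(np.hypot(W[...,0]-xy[0],W[...,1]-xy[1])<rad)&(W[...,2]>zlo)&(W[...,2]<zhi)&(d>0)
    P=W[m]; (cx,cy),r=cv2.minEnclosingCircle((P[:,:2]*1000).astype(np.float32))
    c=np.array([cx/1e3,cy/1e3,np.median(P[:,2])]); tl=(np.linalg.inv(T)@np.r_[c,1])[:3]*1000
    print(name,m.sum(),"world",np.round(c,4),"r",round(r,1),"tool mm",np.round(tl,1),"mean tool",np.round((np.linalg.inv(T)@np.r_[P.mean(0),1])[:3]*1000,1))
    print("t",round(float(o["time_s"]),2),"tcp",np.round(o["eef_pos"],4),"rotm",np.round(T[:3,:2].T,3).tolist(),"q",np.round(o["q"],2),"F",np.round(o["wrist_force"],1))
    return im,d,W,m
E
python3 - <<'E'
from h import *
im,d,W,m=ring("lidR",.021,.032,(.514,-.31),.045)
g=im.copy(); g[m^cv2.erode(m.astype(np.uint8),np.ones((3,3))).astype(bool)]=[255,0,0]; cv2.imwrite("pics/w1.png",g[...,::-1])
E
```

```text
lidR 3688 world [ 0.5173 -0.308   0.023 ] r 30.7 tool mm [  2.    0.2 108.1] mean tool [  3.2   0.2 108.1]
t 1.75 tcp [ 0.5153 -0.3084  0.1311] rotm [[0.949, 0.316, 0.0], [0.316, -0.949, 0.0]] q [-0.74  0.34  1.62 -0.    1.18  0.51] F [ 0.6 -1.  -0. ]
```

View pics/w1.png

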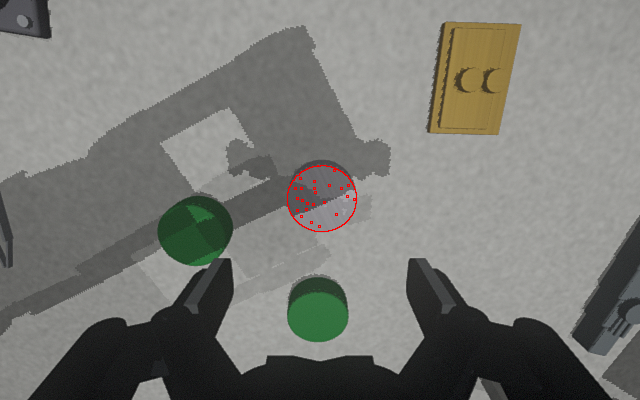

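The close view confirms the choice: the aluminium lid is at (321,198). The green lids at (195,230) and (318,308) are clear of the fingers. I'll descend and grip.

apply_moves --moves '[{"jaw":1,"offset":[2,0,30],"rot":[0,0,0]},{"jaw":1,"offset":[0,0,30],"rot":[0,0,0]},{"jaw":1,"offset":[0,0,30],"rot":[0,0,0]},{"jaw":1,"offset":[0,0,25],"rot":[0,0,0]},{"jaw":1,"offset":[0,0,14],"rot":[0,0,0]}]'

```text
time_s: 2.42
eef_pos: [0.5154, -0.3082, 0.0008]
eef_rot: [-0.001, 0.987, 0.16, -0.001]
wrist_force: [0.2, -0.0, -0.0]
opening: 0.999
grasp_force: 0.0
```

apply_moves --moves '[{"jaw":0.6,"offset":[0,0,0],"rot":[0,0,0]},{"jaw":0.5,"offset":[0,0,0],"rot":[0,0,0]},{"jaw":0.5,"offset":[0,0,0],"rot":[0,0,0]},{"jaw":0.5,"offset":[0,0,0],"rot":[0,0,0]},{"jaw":0.5,"offset":[0,0,0],"rot":[0,0,0]}]'

```text
time_s: 3.05
eef_pos: [0.5167, -0.3091, 0.0033]
eef_rot: [0.001, 0.987, 0.16, 0.001]
wrist_force: [-1.2, 0.0, 5.7]
opening: 0.695
grasp_force: 65.1
```

apply_moves --moves '[{"jaw":0.5,"offset":[0,0,-20],"rot":[0,0,0]},{"jaw":0.5,"offset":[0,0,-44],"rot":[0,0,0]},{"jaw":0.5,"offset":[0,0,-44],"rot":[0,0,0]},{"jaw":0.5,"offset":[0,0,-44],"rot":[0,0,0]},{"jaw":0.5,"offset":[0,0,-44],"rot":[0,0,0]}]'

```text
time_s: 3.68
eef_pos: [0.5159, -0.3084, 0.2008]
eef_rot: [0.0, 0.987, 0.16, 0.0]
wrist_force: [0.5, -0.8, -0.2]
opening: 0.697
grasp_force: 64.8
```

apply_moves --moves '[{"jaw":0.5,"offset":[22.6,-41.7,0],"rot":[0,0,0]},{"jaw":0.5,"offset":[22.6,-41.7,0],"rot":[0,0,0]},{"jaw":0.5,"offset":[22.6,-41.7,0],"rot":[0,0,0]},{"jaw":0.5,"offset":[22.6,-41.7,0],"rot":[0,0,0]},{"jaw":0.5,"offset":[22.6,-41.7,0],"rot":[0,0,0]}]'

```text
time_s: 4.3
eef_pos: [0.5573, -0.0735, 0.1994]
eef_rot: [0.0, 0.987, 0.16, 0.0]
wrist_force: [0.4, -0.6, -2.1]
opening: 0.695
grasp_force: 64.8
```

apply_moves --moves '[{"jaw":0.5,"offset":[22.6,-41.7,0],"rot":[0,0,0]},{"jaw":0.5,"offset":[22.6,-41.7,0],"rot":[0,0,0]},{"jaw":0.5,"offset":[22.6,-41.7,0],"rot":[0,0,0]},{"jaw":0.5,"offset":[22.6,-41.7,0],"rot":[0,0,0]},{"jaw":0.5,"offset":[22.6,-41.7,0],"rot":[0,0,0]}]'

```text
time_s: 4.92
eef_pos: [0.5986, 0.16, 0.1995]
eef_rot: [0.0, 0.987, 0.16, 0.0]
wrist_force: [-0.1, -0.4, -0.8]
opening: 0.695
grasp_force: 64.8
```

apply_moves --moves '[{"jaw":0.5,"offset":[0,0,0],"rot":[0,0,-10]},{"jaw":0.5,"offset":[0,0,0],"rot":[0,0,-10]},{"jaw":0.5,"offset":[0,0,0],"rot":[0,0,-10]},{"jaw":0.5,"offset":[0,0,0],"rot":[0,0,-10]},{"jaw":0.5,"offset":[0,0,0],"rot":[0,0,-10]}]'

```text
time_s: 5.55
eef_pos: [0.5984, 0.1585, 0.1993]
eef_rot: [0.0, 0.825, 0.565, 0.0]
wrist_force: [-0.0, 0.6, -0.7]
opening: 0.694
grasp_force: 64.8
```

apply_moves --moves '[{"jaw":0.5,"offset":[0,0,0],"rot":[0,0,-10]},{"jaw":0.5,"offset":[0,0,0],"rot":[0,0,-10]},{"jaw":0.5,"offset":[0,0,0],"rot":[0,0,-10]},{"jaw":0.5,"offset":[0,0,0],"rot":[0,0,-10]},{"jaw":0.5,"offset":[0,0,0],"rot":[0,0,-10]}]'

```text
time_s: 6.18
eef_pos: [0.5984, 0.1585, 0.1993]
eef_rot: [0.0, 0.509, 0.861, 0.0]
wrist_force: [0.9, 0.3, -1.6]
opening: 0.697
grasp_force: 64.8
```

apply_moves --moves '[{"jaw":0.5,"offset":[0,0,0],"rot":[0,0,-10]},{"jaw":0.5,"offset":[0,0,0],"rot":[0,0,-10]},{"jaw":0.5,"offset":[0,0,0],"rot":[0,0,-10]},{"jaw":0.5,"offset":[0,0,0],"rot":[0,0,-10]},{"jaw":0.5,"offset":[0,0,0],"rot":[0,0,-10]}]'

```text
time_s: 6.8
eef_pos: [0.5984, 0.1585, 0.1993]
eef_rot: [0.0, 0.098, 0.995, 0.0]
wrist_force: [0.0, 0.6, -0.3]
opening: 0.692
grasp_force: 64.8
```

apply_moves --moves '[{"jaw":0.5,"offset":[0,0,0],"rot":[0,0,-10]},{"jaw":0.5,"offset":[0,0,0],"rot":[0,0,-10]},{"jaw":0.5,"offset":[0,0,0],"rot":[0,0,-10]},{"jaw":0.5,"offset":[0,0,0],"rot":[0,0,-10]},{"jaw":0.5,"offset":[0,0,0],"rot":[0,0,-10]}]'

```text
time_s: 7.42
eef_pos: [0.5984, 0.1585, 0.1993]
eef_rot: [0.0, -0.332, 0.943, -0.0]
wrist_force: [-0.2, 0.2, -0.2]
opening: 0.694
grasp_force: 64.8
```

apply_moves --moves '[{"jaw":0.5,"offset":[0,0,0],"rot":[0,0,-10]},{"jaw":0.5,"offset":[0,0,0],"rot":[0,0,-10]},{"jaw":0.5,"offset":[0,0,0],"rot":[0,0,-10]},{"jaw":0.5,"offset":[0,0,0],"rot":[0,0,-5]},{"jaw":0.5,"offset":[0,0,0],"rot":[0,0,0]}]'

```text
time_s: 8.05
eef_pos: [0.5985, 0.1585, 0.1991]
eef_rot: [0.0, -0.598, 0.802, -0.0]
wrist_force: [0.0, 0.9, 0.5]
opening: 0.699
grasp_force: 64.8
```

```bash
python3 - <<'E'
from h import *
im,d,W,m=ring("jar",.078,.1,(.581,.096),.045)
np.save("w2.npy",W)
g=im.copy(); g[m]=[255,0,0]; cv2.imwrite("pics/w2.png",g[...,::-1])
T,o=toolT(); V=(W-T[:3,3])@T[:3,:3]*1000   # tool coords
l=(np.hypot(V[...,0],V[...,1])<36)&(V[...,2]<10)&(V[...,2]>-45)&(d>.02)
print(l.sum(),np.round(np.percentile(V[l],[1,25,50,75,99],axis=0),1))
E
```

```text
jar 1003 world [0.5819 0.0944 0.0852] r 25.5 tool mm [ 66.1  -2.4 113.9] mean tool [ 66.5  -2.2 115.5]
t 8.05 tcp [0.5985 0.1585 0.1991] rotm [[-0.286, -0.958, -0.0], [-0.958, 0.286, -0.0]] q [ 0.07  0.31  1.52  0.    1.31 -2.78] F [0.  0.9 0.5]
16056 [[-28.2 -32.8 -41.2]
 [ -6.7 -14.9 -21.3]
 [  6.5  -0.3 -20.8]
 [ 16.5  14.3 -20.2]
 [ 29.3  32.6   2.4]]
```

View pics/w2.png

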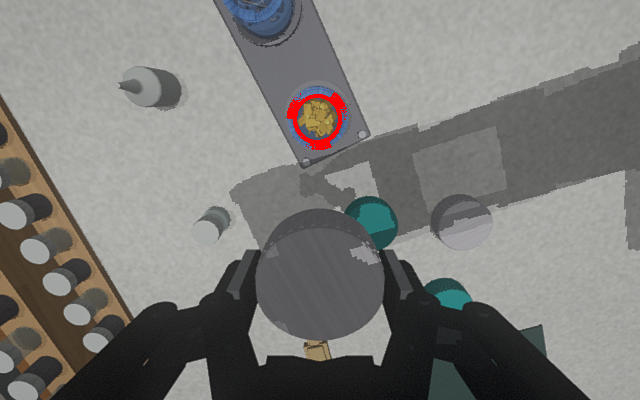

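```bash
cat >> h.py <<'E'
def lsq(P):
    A=np.c_[2*P[:,:2],np.ones(len(P))]; s=np.linalg.lstsq(A,(P[:,:2]**2).sum(1),rcond=None)[0]; return s[:2],np.sqrt(s[2]+s[0]**2+s[1]**2)
E
python3 - <<'E'
from h import *
W=np.load("w2.npy"); T,o=toolT(); V=(W-T[:3,3])@T[:3,:3]*1000
l=(np.hypot(V[...,0],V[...,1])<36)&(abs(V[...,2]+21)<2)
(c,r)=cv2.minEnclosingCircle(V[l][:,:2].astype(np.float32)); print("lid top",l.sum(),np.round(c,1),round(r,1))
c8=cv2.morphologyEx(l.astype(np.uint8),cv2.MORPH_OPEN,np.ones((5,5))).astype(bool)
(c,r)=cv2.minEnclosingCircle(V[c8][:,:2].astype(np.float32)); print("lid opened",np.round(c,1),round(r,1), np.round(V[c8].min(0),1),np.round(V[c8].max(0),1))
m=(np.hypot(V[...,0]-66,V[...,1]+2.4)<40)&(V[...,2]>105)&(V[...,2]<125)
P=V[m]; print(np.histogram(P[:,2],bins=np.arange(105,126)))
q=P[P[:,2]<115.5]; rr=np.hypot(q[:,0]-66,q[:,1]+2.4); print("rim pts",len(q),np.round(np.percentile(rr,[2,25,50,75,98]),1))
for k in range(4):
    if k==0: c=np.array([66,-2.4])
    s=q[np.hypot(*(q[:,:2]-c).T)<22]; a=np.arctan2(s[:,1]-c[1],s[:,0]-c[0]); c,r=lsq(s); 
print("rim lsq",np.round(c,1),round(r,1),len(s))
E
```

```text
lid top 11804 [ 3.2 -0. ] 35.0
lid opened [-1.3 -0.5] 30.9 [-31.7 -30.5 -23. ] [ 29.2  29.5 -19. ]
(array([  0,   0,   0,   0,   0,  26, 169, 220, 107,  36,  10,  16,  65,
       112, 119, 123, 117, 127, 101, 111]), array([105, 106, 107, 108, 109, 110, 111, 112, 113, 114, 115, 116, 117,
       118, 119, 120, 121, 122, 123, 124, 125]))
rim pts 565 [16.9 17.6 18.3 19.2 19.9]
rim lsq [66.2 -2.4] 18.4 565
```

apply_moves --moves '[{"jaw":0.5,"offset":[30,-1,20],"rot":[0,0,0]},{"jaw":0.5,"offset":[25,-1,25],"rot":[0,0,0]},{"jaw":0.5,"offset":[12,0,25],"rot":[0,0,0]},{"jaw":0.5,"offset":[0,0,25],"rot":[0,0,0]},{"jaw":0.5,"offset":[0,0,5],"rot":[0,0,0]}]'

```text
time_s: 8.72
eef_pos: [0.58, 0.0935, 0.0968]
eef_rot: [-0.001, -0.597, 0.802, 0.001]
wrist_force: [-1.0, -0.4, -1.1]
opening: 0.694
grasp_force: 64.8
```

apply_moves --moves '[{"jaw":0.5,"offset":[0,0,3],"rot":[0,0,0]},{"jaw":0.5,"offset":[0,0,3],"rot":[0,0,0]},{"jaw":0.5,"offset":[0,0,3],"rot":[0,0,0]},{"jaw":0.5,"offset":[0,0,2],"rot":[0,0,0]},{"jaw":0.5,"offset":[0,0,0],"rot":[0,0,0]}]'

```text
time_s: 9.35
eef_pos: [0.5814, 0.0937, 0.0872]
eef_rot: [-0.0, -0.598, 0.802, 0.0]
wrist_force: [0.3, 0.1, -0.7]
opening: 0.696
grasp_force: 64.8
```

apply_moves --moves '[{"jaw":0.5,"offset":[0,0,1],"rot":[0,0,0]},{"jaw":0.5,"offset":[0,0,1],"rot":[0,0,0]},{"jaw":0.5,"offset":[0,0,1],"rot":[0,0,0]},{"jaw":0.5,"offset":[0,0,0],"rot":[0,0,0]},{"jaw":0.5,"offset":[0,0,0],"rot":[0,0,0]}]'

```text
time_s: 9.98
eef_pos: [0.5815, 0.0937, 0.0843]
eef_rot: [0.0, -0.598, 0.802, 0.0]
wrist_force: [-0.9, 0.2, -1.3]
opening: 0.696
grasp_force: 64.8
```

apply_moves --moves '[{"jaw":0.5,"offset":[0,0,1],"rot":[0,0,0]},{"jaw":0.5,"offset":[0,0,1],"rot":[0,0,0]},{"jaw":0.5,"offset":[0,0,1],"rot":[0,0,0]},{"jaw":0.5,"offset":[0,0,0],"rot":[0,0,0]},{"jaw":0.5,"offset":[0,0,0],"rot":[0,0,0]}]'

```text
time_s: 10.6
eef_pos: [0.5818, 0.0936, 0.0826]
eef_rot: [0.0, -0.598, 0.802, -0.0]
wrist_force: [-3.9, -1.1, 9.4]
opening: 0.699
grasp_force: 66.0
```

apply_moves --moves '[{"jaw":0.5,"offset":[0,0,0.3],"rot":[0,0,8]},{"jaw":0.5,"offset":[0,0,0.6],"rot":[0,0,8]},{"jaw":0.5,"offset":[0,0,0.6],"rot":[0,0,8]},{"jaw":0.5,"offset":[0,0,0.6],"rot":[0,0,8]},{"jaw":0.5,"offset":[0,0,0],"rot":[0,0,0]}]'

```text
time_s: 11.22
eef_pos: [0.5812, 0.096, 0.08]
eef_rot: [0.001, -0.353, 0.935, 0.002]
wrist_force: [-3.0, 8.2, 5.3]
opening: 0.696
grasp_force: 65.8
```

```bash
cat > s.py <<'E'
from h import *
T,o=toolT(); print(*[np.round(o[k],3) for k in ["time_s","eef_pos","q","wrist_force","torque","joint_efforts"]]); print("yaw",np.degrees(np.arctan2(T[1,0],T[0,0])),"tilt",np.degrees(np.arccos(-T[2,2])))
E
python3 s.py
```

```text
11.225 [0.581 0.096 0.08 ] [-0.04   0.387  1.68   0.004  1.074 -2.334] [-3.024  8.231  5.3  ] [1.44  0.42  0.151] [ -5.134 -46.538 -29.43   -2.174  -1.044   0.717]
yaw -138.6142780837574 tilt 0.19032867595774944
```

apply_moves --moves '[{"jaw":0.5,"offset":[-0.6,0.7,0.5],"rot":[0,0,8]},{"jaw":0.5,"offset":[0,0,0.7],"rot":[0,0,8]},{"jaw":0.5,"offset":[0,0,0.7],"rot":[0,0,8]},{"jaw":0.5,"offset":[0,0,0.7],"rot":[0,0,8]},{"jaw":0.5,"offset":[0,0,0],"rot":[0,0,0]}]'

```text
time_s: 11.85
eef_pos: [0.5751, 0.0958, 0.0747]
eef_rot: [-0.007, -0.082, 0.997, 0.001]
wrist_force: [-17.1, 2.6, 6.4]
opening: 0.693
grasp_force: 66.7
```

```bash
python3 s.py
```

```text
11.85 [0.575 0.096 0.075] [-3.900e-02  3.920e-01  1.687e+00  1.000e-03  1.077e+00 -1.774e+00] [-17.077   2.588   6.371] [ 0.542  2.946 -0.275] [ -2.36  -49.983 -37.889  -0.689  -5.36    0.233]
yaw -170.62532123510007 tilt 0.8045386381331574
```

```bash
cat > lid.py <<'E'
from h import *
import sys
T,o=toolT(); im,d=ctrl.camera("wrist"); W=cloud("wrist",d); V=(W-T[:3,3])@T[:3,:3]*1000
l=(np.hypot(V[...,0],V[...,1])<24)&(abs(V[...,2]+21)<14)&(d>.02)
for k in range(3):
    A=np.c_[V[l][:,:2],np.ones(l.sum())]; s=np.linalg.lstsq(A,V[l][:,2],rcond=None)[0]
    l=(np.hypot(V[...,0],V[...,1])<28)&(abs(V[...,2]-V[...,:2]@s[:2]-s[2])<2.5)&(d>.02)
n=T[:3,:3]@np.r_[s[:2],-1]; n/=np.linalg.norm(n)
w=(np.hypot(V[...,0],V[...,1])<36)&(abs(V[...,2]-V[...,:2]@s[:2]-s[2])<2.5)&(d>.02)
w=cv2.morphologyEx(w.astype(np.uint8),cv2.MORPH_OPEN,np.ones((7,7))).astype(bool)
c,r=cv2.minEnclosingCircle(V[w][:,:2].astype(np.float32))
cw=T[:3,:3]@np.r_[c,np.r_[c,1]@s]/1000+T[:3,3]
print("slopes deg",np.round(np.degrees(s[:2]),1),"top z tool",round(s[2],1),"centre",np.round(c,1),round(r,1),"normal world tilt",round(np.degrees(np.arccos(n[2])),1),np.round(n,3),"centre world",np.round(cw,4))
if len(sys.argv)>1: cv2.imwrite(sys.argv[1],im[...,::-1])
E
python3 lid.py pics/w3.png
```

```text
slopes deg [-1.8  2.7] top z tool -23.0 centre [-9.4 -1. ] 30.9 normal world tilt 3.6 [0.037 0.051 0.998] centre world [0.5848 0.0963 0.0973]
```

View pics/w3.png

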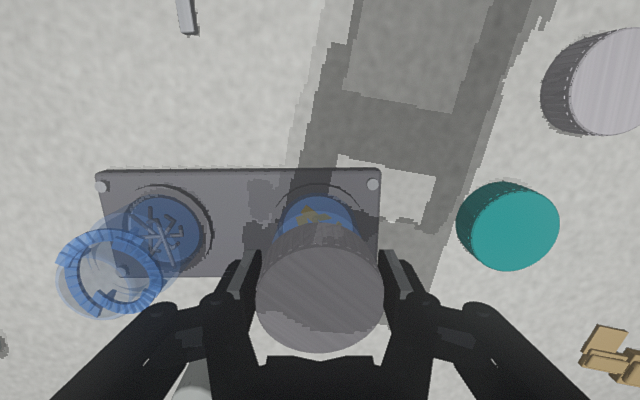

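apply_moves --moves '[{"jaw":0.85,"offset":[0,0,0],"rot":[0,0,0]},{"jaw":0.85,"offset":[0,0,0],"rot":[0,0,0]},{"jaw":0.85,"offset":[0,0,0],"rot":[0,0,0]},{"jaw":0.85,"offset":[0,0,0],"rot":[0,0,0]},{"jaw":0.85,"offset":[0,0,0],"rot":[0,0,0]}]'

```text
time_s: 12.52
eef_pos: [0.5816, 0.0945, 0.0767]
eef_rot: [0.0, -0.082, 0.997, -0.0]
wrist_force: [-0.6, -0.3, -0.7]
opening: 0.848
grasp_force: 0.0
```

```bash
python3 lid.py; python3 s.py
```

```text
slopes deg [-3.9  0. ] top z tool -21.0 centre [-4.   0.4] 30.8 normal world tilt 3.8 [0.066 0.011 0.998] centre world [0.5854 0.0955 0.0974]
12.575 [0.582 0.095 0.077] [-0.04   0.392  1.681  0.     1.068 -1.776] [-0.318 -0.104 -0.099] [-0.021  0.01   0.019] [-8.0000e-03 -4.9585e+01 -2.9797e+01 -0.0000e+00 -4.0000e-03 -0.0000e+00]
yaw -170.567284386625 tilt 0.010158651350667451
```

```bash
python3 - <<'E'
from h import *
W=np.load("w2.npy")
# pose at the time of w2
T=np.eye(4); T[:3,:3]=np.array([[-.286,-.958,0],[-.958,.286,0],[0,0,-1]]).T; T[:3,3]=[.5985,.1585,.1991]
V=(W-T[:3,3])@T[:3,:3]*1000
l=(np.hypot(V[...,0],V[...,1])<26)&(abs(V[...,2]+21)<3)
A=np.c_[V[l][:,:2],np.ones(l.sum())]; s=np.linalg.lstsq(A,V[l][:,2],rcond=None)[0]; print(np.degrees(s[:2]),s[2])
E
```

```text
[-1.85405462e-02  3.98073518e-05] -20.756373483897672
```

apply_moves --moves '[{"jaw":0.85,"offset":[-2.7,0.4,0],"rot":[0,0,0]},{"jaw":0.5,"offset":[0,0,0],"rot":[0,0,0]},{"jaw":0.5,"offset":[0,0,0],"rot":[0,0,0]},{"jaw":0.5,"offset":[0,0,0],"rot":[0,0,0]},{"jaw":0.5,"offset":[0,0,0],"rot":[0,0,0]}]'

```text
time_s: 13.2
eef_pos: [0.5838, 0.0963, 0.0761]
eef_rot: [-0.0, -0.082, 0.997, 0.001]
wrist_force: [2.4, 5.6, -2.8]
opening: 0.698
grasp_force: 64.9
```

apply_moves --moves '[{"jaw":0.5,"offset":[0,0,-0.8],"rot":[0,0,-9]},{"jaw":0.5,"offset":[0,0,-0.8],"rot":[0,0,-9]},{"jaw":0.5,"offset":[0,0,-0.8],"rot":[0,0,-9]},{"jaw":0.5,"offset":[0,0,-0.8],"rot":[0,0,-9]},{"jaw":0.5,"offset":[0,0,-0.8],"rot":[0,0,-9]}]'

```text
time_s: 13.82
eef_pos: [0.5845, 0.096, 0.0801]
eef_rot: [0.001, -0.459, 0.888, 0.0]
wrist_force: [0.5, 5.2, -7.3]
opening: 0.694
grasp_force: 68.3
```

```bash
python3 lid.py; python3 s.py
```

```text
slopes deg [-6.3  0.1] top z tool -20.0 centre [ 0.5 -0.7] 31.3 normal world tilt 6.1 [0.061 0.088 0.994] centre world [0.5847 0.0952 0.1002]
13.875 [0.584 0.096 0.08 ] [-3.800e-02  3.920e-01  1.672e+00  1.000e-03  1.076e+00 -2.571e+00] [ 0.744  3.618 -3.525] [0.224 0.019 0.073] [ -2.062 -52.023 -30.902  -0.705   0.386   0.338]
yaw -124.90942582770018 tilt 0.06277433745654663
```

apply_moves --moves '[{"jaw":0.5,"offset":[0,0,-5],"rot":[0,0,0]},{"jaw":0.5,"offset":[0,0,-15],"rot":[0,0,0]},{"jaw":0.5,"offset":[0,0,-30],"rot":[0,0,0]},{"jaw":0.5,"offset":[0,0,-20],"rot":[0,0,0]},{"jaw":0.5,"offset":[0,0,0],"rot":[0,0,0]}]'

```text
time_s: 14.5
eef_pos: [0.5854, 0.095, 0.1524]
eef_rot: [0.002, -0.457, 0.889, -0.001]
wrist_force: [0.1, -0.8, -0.8]
opening: 0.495
grasp_force: 0.0
```

```bash
python3 lid.py; python3 s.py; python3 - <<'E'
from h import *
im,d=ctrl.camera("top"); W=cloud("top",d)
m=(abs(W[...,0]-.45)<.06)&(abs(W[...,1]-.12)<.08)&(W[...,2]>.006); print(m.sum(), np.round(W[m].max(0),3) if m.any() else "")
E
```

```text
slopes deg [1.  0.4] top z tool -22.4 centre [0. 0.] 0.0 normal world tilt 1.3 [-0.02 -0.01  1.  ] centre world [0.5853 0.0951 0.1748]
14.55 [0.584 0.095 0.151] [-3.900e-02  2.990e-01  1.634e+00 -1.000e-03  1.207e+00 -2.559e+00] [ 1.283 -0.313 -0.169] [-0.032  0.052  0.   ] [ 4.8000e-02 -4.9171e+01 -3.3810e+01 -5.0000e-03  1.5000e-02  9.0000e-03]
yaw -125.59760067917104 tilt 0.09089168821582252
3309 [0.51  0.163 0.611]
```

```bash
python3 - <<'E'
from h import *
T,o=toolT(); im,d=ctrl.camera("wrist"); W=cloud("wrist",d); cv2.imwrite("pics/w4.png",im[...,::-1])
m=(np.hypot(W[...,0]-.583,W[...,1]-.096)<.036)&(W[...,2]>.085)&(W[...,2]<.125)&(d>0)
m=cv2.morphologyEx(m.astype(np.uint8),cv2.MORPH_OPEN,np.ones((5,5))).astype(bool)
P=W[m]; print(m.sum(),np.round(P.min(0),4),np.round(P.max(0),4))
s=np.linalg.lstsq(np.c_[P[:,:2]-P[:,:2].mean(0),np.ones(len(P))],P[:,2],rcond=None)[0]; res=P[:,2]-np.c_[P[:,:2]-P[:,:2].mean(0),np.ones(len(P))]@s
print("slope",np.degrees(s[:2]),s[2],res.std()); c,r=cv2.minEnclosingCircle((P[:,:2]*1e3).astype(np.float32)); print(c,r)
E
```

```text
2224 [0.5496 0.0967 0.0852] [0.5999 0.132  0.1045]
slope [-3.64661516 20.15249903] 0.09634639580730461 0.0033961519270885917
(574.1029663085938, 117.71188354492188) 26.240097045898438
```

View pics/w4.png

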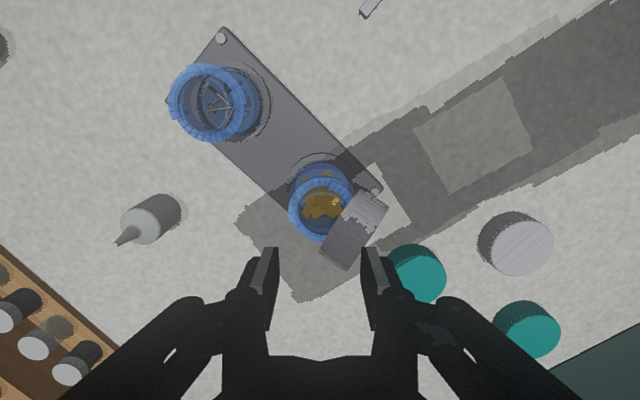

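The lid slipped out of the grip and is tipping off beside the jar, at (350,235). I'll let it settle, then look again.

apply_moves --moves '[{"jaw":1,"offset":[0,0,-20],"rot":[0,0,0]},{"jaw":1,"offset":[0,0,-40],"rot":[0,0,0]},{"jaw":1,"offset":[0,0,-20],"rot":[0,0,0]},{"jaw":1,"offset":[0,0,0],"rot":[0,0,0]},{"jaw":1,"offset":[0,0,0],"rot":[0,0,0]}]'

```text
time_s: 15.28
eef_pos: [0.5831, 0.0954, 0.2286]
eef_rot: [-0.001, -0.457, 0.889, 0.001]
wrist_force: [0.7, -0.3, -0.6]
opening: 1.001
grasp_force: 0.0
```

```bash
python3 - <<'E'
from h import *
im,d=ctrl.camera("wrist"); cv2.imwrite("pics/w5.png",im[...,::-1]); W=cloud("wrist",d); np.save("w5.npy",W)
for r in ctrl.outline_of("wrist","lid_a"):
    q=W[r["region"]&(d>0)]; print(round(r["score"],2),np.round(r["position"]),np.round(np.percentile(q,[3,50,97],axis=0),3).tolist())
E
python3 s.py
```

```text
0.93 [489. 289.] [[0.465, 0.336, -0.0], [0.492, 0.355, 0.024], [0.52, 0.389, 0.025]]
0.89 [346. 199.] [[0.544, 0.099, 0.061], [0.569, 0.115, 0.095], [0.597, 0.14, 0.103]]
0.89 [475. 217.] [[0.431, 0.228, -0.0], [0.458, 0.251, 0.024], [0.485, 0.283, 0.025]]
0.76 [394. 242.] [[0.532, 0.199, 0.002], [0.558, 0.223, 0.024], [0.585, 0.253, 0.025]]
0.62 [321. 179.] [[0.571, 0.084, 0.038], [0.582, 0.095, 0.061], [0.596, 0.106, 0.066]]
15.375 [0.583 0.095 0.229] [-0.039  0.22   1.566 -0.     1.358 -2.559] [ 0.096 -0.305 -0.764] [ 0.001  0.026 -0.009] [ 1.1000e-02 -4.6905e+01 -3.5457e+01 -2.0000e-03  0.0000e+00  1.0000e-03]
yaw -125.56838003061249 tilt 0.18470617390365818
```

View pics/w5.png

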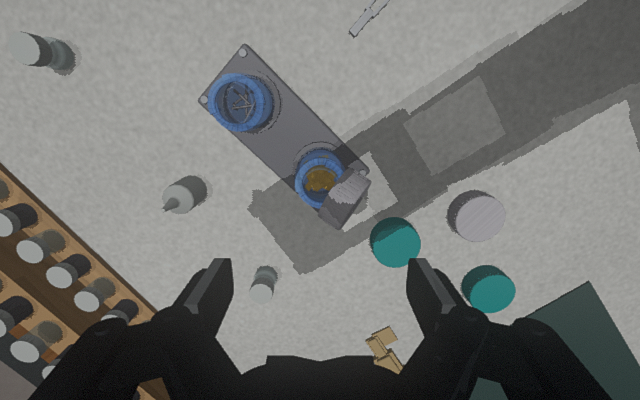

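```bash
python3 - <<'E'
from h import *
im,d=ctrl.camera("wrist"); W=cloud("wrist",d)
r=[r for r in ctrl.outline_of("wrist","lid_a") if np.hypot(r["position"][0]-346,r["position"][1]-199)<12][0]
m=cv2.erode((r["region"]&(d>0)).astype(np.uint8),np.ones((3,3))).astype(bool)
P=W[m]; rng=np.random.default_rng(0); idx=np.arange(len(P)); rem=P
print(len(P))
for k in range(2):
    best=None
    for _ in range(600):
        a=rem[rng.choice(len(rem),3,False)]; n=np.cross(a[1]-a[0],a[2]-a[0]); 
        if np.linalg.norm(n)<1e-6: continue
        n/=np.linalg.norm(n); i=abs((rem-a[0])@n)<.001
        if best is None or i.sum()>best.sum(): best=i
    q=rem[best]; c=q.mean(0); n=np.linalg.svd(q-c)[2][2]; n*=np.sign(n[2]); print("plane",best.sum(),"n",np.round(n,3),"c",np.round(c,4),np.round(q.min(0),3),np.round(q.max(0),3)); rem=rem[~best]
g=cv2.resize(im[150:250,290:400],(770,700)[:1]+(600,) if 0 else (660,600),interpolation=cv2.INTER_CUBIC); cv2.imwrite("pics/w6.png",g[...,::-1])
c,dd=ctrl.camera("scene"); cv2.imwrite("pics/s2.png",cv2.resize(c[170:260,290:410],(800,600),interpolation=cv2.INTER_CUBIC)[...,::-1])
E
```

```text
1471
plane 404 n [-0.033 -0.404  0.914] c [0.571  0.1128 0.0993] [0.556 0.099 0.092] [0.585 0.126 0.105]
plane 313 n [-0.64  -0.503  0.581] c [0.5529 0.1088 0.0895] [0.543 0.098 0.079] [0.563 0.12  0.099]
```

View pics/w6.png

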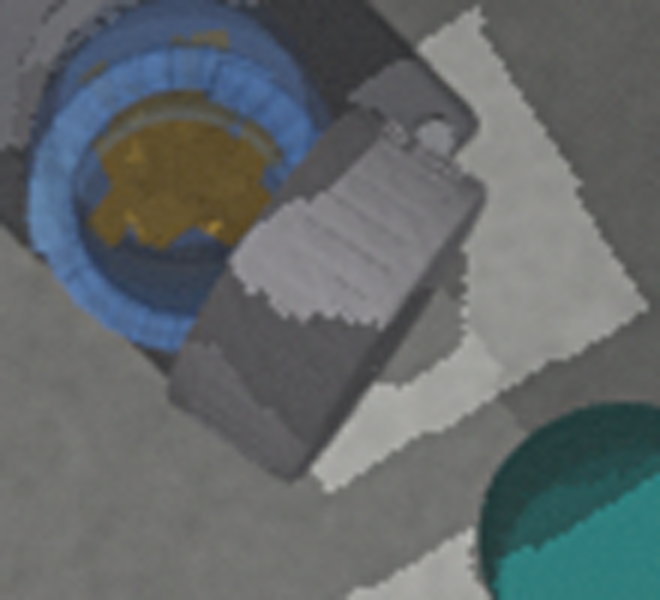

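View pics/s2.png

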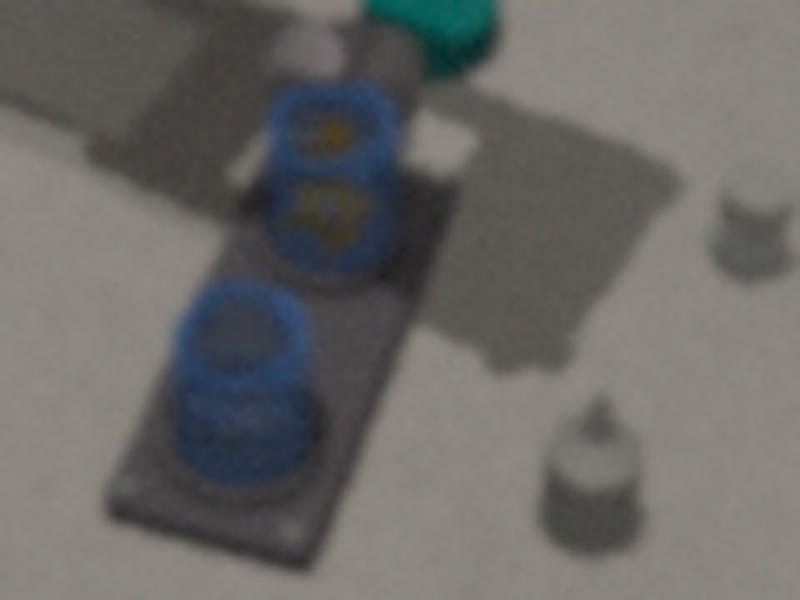

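```bash
python3 - <<'E'
from h import *
from scipy.optimize import least_squares
im,d=ctrl.camera("wrist"); W=cloud("wrist",d)
r=[r for r in ctrl.outline_of("wrist","lid_a") if np.hypot(r["position"][0]-346,r["position"][1]-199)<12][0]
m=cv2.erode((r["region"]&(d>0)).astype(np.uint8),np.ones((3,3))).astype(bool)
P=W[m]; P=P[(P[:,2]>.05)&(P[:,1]>.09)]
def ax(p): return np.array([np.cos(p[1])*np.cos(p[0]),np.cos(p[1])*np.sin(p[0]),np.sin(p[1])])
# signed distance to solid cylinder surface r=30.5,h=26 ; p=az,el,cx,cy,cz (centre of solid)
def f(p):
    a=ax(p); q=(P-p[2:5]); t=q@a; rad=np.linalg.norm(q-np.outer(t,a),axis=1)
    dx=abs(t)-.013; dy=rad-.0305
    return np.where((dx>0)&(dy>0),np.hypot(dx,dy),np.maximum(dx,dy))*1e3
res=[]
for az in np.radians([90,110,130,150,-50,170]):
  for el in np.radians([-30,0,30,60]):
    s=least_squares(f,[az,el,.566,.118,.075],loss="soft_l1",f_scale=1); res.append((s.cost,s.x))
res.sort(key=lambda t:t[0])
for c,x in res[:6]: print(round(c,1),"az,el",np.round(np.degrees(x[:2]),1),"c",np.round(x[2:],4))
x=res[0][1]; a=ax(x); u=np.cross(a,[0,0,1]); u/=np.linalg.norm(u); v=np.cross(u,a); q=P-x[2:]; t=q@a; rad=np.linalg.norm(q-np.outer(t,a),axis=1)
print("t range",np.percentile(t,[2,98]),"on +face",(abs(t-.013)<.0015).sum(),"-face",(abs(t+.013)<.0015).sum(),"side",(abs(rad-.0305)<.0015).sum(),"min rad on faces",[rad[abs(t-s*.013)<.0015].min() if (abs(t-s*.013)<.0015).any() else None for s in(1,-1)],len(P))
E
```

```text
229.2 az,el [114.5  20.1] c [0.5719 0.1235 0.0717]
229.2 az,el [-65.5 -20.1] c [0.5719 0.1235 0.0717]
229.2 az,el [114.5  20.1] c [0.5719 0.1235 0.0717]
229.2 az,el [114.5  20.1] c [0.5719 0.1235 0.0717]
229.2 az,el [-65.5 -20.1] c [0.5719 0.1235 0.0717]
229.2 az,el [114.5  20.1] c [0.5719 0.1235 0.0717]
t range [-0.01119318  0.01313033] on +face 203 -face 19 side 1377 min rad on faces [np.float64(0.0020164768130101073), np.float64(0.028891864196242442)] 1523
```

The lid hangs on the jar's rim by its upper wall. Its closed top faces outward, azimuth 114° and elevation 20°, and its centre is at about (.572,.124,.074). I'll grip it across its diameter with the tool pre-tilted, lift it, turn it flat and set it down.

apply_moves --moves '[{"jaw":1,"offset":[0,0,0],"rot":[0,0,10]},{"jaw":1,"offset":[0,0,0],"rot":[0,0,10]},{"jaw":1,"offset":[0,0,0],"rot":[0,0,10]},{"jaw":1,"offset":[0,0,0],"rot":[0,0,10]},{"jaw":1,"offset":[0,0,0],"rot":[0,0,10]}]'

```text
time_s: 16.25
eef_pos: [0.584, 0.0954, 0.2305]
eef_rot: [-0.0, -0.036, 0.999, 0.0]
wrist_force: [-0.6, 1.0, 0.3]
opening: 0.999
grasp_force: 0.0
```

apply_moves --moves '[{"jaw":1,"offset":[0,0,0],"rot":[0,0,10]},{"jaw":1,"offset":[0,0,0],"rot":[0,0,10]},{"jaw":1,"offset":[0,0,0],"rot":[0,0,10]},{"jaw":1,"offset":[0,0,0],"rot":[0,0,10]},{"jaw":1,"offset":[0,0,0],"rot":[0,0,10]}]'

```text
time_s: 16.88
eef_pos: [0.584, 0.0955, 0.2305]
eef_rot: [-0.0, 0.39, 0.921, -0.0]
wrist_force: [0.1, -0.1, -0.1]
opening: 0.999
grasp_force: 0.0
```

apply_moves --moves '[{"jaw":1,"offset":[0,0,0],"rot":[0,0,10]},{"jaw":1,"offset":[0,0,0],"rot":[0,0,10]},{"jaw":1,"offset":[0,0,0],"rot":[0,-10,0]},{"jaw":1,"offset":[0,0,0],"rot":[0,-10,0]},{"jaw":1,"offset":[0,0,0],"rot":[0,-10,0]}]'

```text
time_s: 17.5
eef_pos: [0.5846, 0.0956, 0.2317]
eef_rot: [0.221, 0.523, 0.811, -0.14]
wrist_force: [0.1, -1.1, -1.1]
opening: 1.002
grasp_force: 0.0
```

```bash
cat > go.py <<'E'
from h import *
import sys
T,o=toolT(); tgt=np.array([float(v) for v in sys.argv[1:4]])
print("tcp",np.round(T[:3,3],4),"tool axes",np.round(T[:3,:3].T,3).tolist(),"tool delta mm",np.round((tgt-T[:3,3])@T[:3,:3]*1000,1),"q",np.round(o["q"],2))
E
python3 go.py .5504 .1708 .164; python3 go.py .5753 .1162 .0601
```

```text
tcp [0.5846 0.0956 0.2317] tool axes [[-0.356, 0.786, -0.505], [0.91, 0.414, 0.003], [0.211, -0.459, -0.863]] tool delta mm [105.6  -0.2  16.7] q [ 0.23  0.21  1.66 -0.56  1.21 -0.01]
tcp [0.5846 0.0956 0.2317] tool axes [[-0.356, 0.786, -0.505], [0.91, 0.414, 0.003], [0.211, -0.459, -0.863]] tool delta mm [106.2  -0.4 136.7] q [ 0.23  0.21  1.66 -0.56  1.21 -0.01]
```

apply_moves --moves '[{"jaw":1,"offset":[35,0,5],"rot":[0,0,0]},{"jaw":1,"offset":[35,0,6],"rot":[0,0,0]},{"jaw":1,"offset":[36,0,6],"rot":[0,0,0]},{"jaw":1,"offset":[0,0,20],"rot":[0,0,0]},{"jaw":1,"offset":[0,0,20],"rot":[0,0,0]}]'

```text
time_s: 18.12
eef_pos: [0.5584, 0.1525, 0.1276]
eef_rot: [0.218, 0.523, 0.812, -0.14]
wrist_force: [-0.4, 0.1, -0.6]
opening: 1.0
grasp_force: 0.0
```

```bash
cat > cyl.py <<'E'
from h import *
from scipy.optimize import least_squares
T,o=toolT(); im,d=ctrl.camera("wrist"); W=cloud("wrist",d); cv2.imwrite("pics/w7.png",im[...,::-1])
c=np.array([.572,.1235,.072]); best=None
for r in ctrl.outline_of("wrist","lid_a"):
    m=cv2.erode((r["region"]&(d>0)).astype(np.uint8),np.ones((3,3))).astype(bool)
    if m.sum()<50: continue
    D=np.linalg.norm(np.median(W[m],0)-c)
    if best is None or D<best[0]: best=(D,W[m])
P=best[1]; P=P[np.linalg.norm(P-c,axis=1)<.05]
def ax(p): return np.array([np.cos(p[1])*np.cos(p[0]),np.cos(p[1])*np.sin(p[0]),np.sin(p[1])])
def f(p):
    a=ax(p); q=(P-p[2:5]); t=q@a; rad=np.linalg.norm(q-np.outer(t,a),axis=1); dx=abs(t)-.013; dy=rad-.0305
    return np.where((dx>0)&(dy>0),np.hypot(dx,dy),np.maximum(dx,dy))*1e3
s=least_squares(f,[2,.35,*c],loss="soft_l1",f_scale=1); x=s.x
print(len(P),"az el",np.round(np.degrees(x[:2]),1),"c",np.round(x[2:],4),"tool mm",np.round((x[2:]-T[:3,3])@T[:3,:3]*1e3,1),"rms",np.sqrt((s.fun**2).mean()),"tcp",np.round(T[:3,3],4))
E
python3 cyl.py
```

```text
5660 az el [114.5  19.9] c [0.5708 0.1216 0.0689] tool mm [ 0.6 -1.5 67.4] rms 0.5959622375614625 tcp [0.5584 0.1525 0.1276]
```

apply_moves --moves '[{"jaw":1,"offset":[0.6,-1,25],"rot":[0,0,0]},{"jaw":1,"offset":[0,0,25],"rot":[0,0,0]},{"jaw":1,"offset":[0,0,20],"rot":[0,0,0]},{"jaw":1,"offset":[0,0,11],"rot":[0,0,0]},{"jaw":1,"offset":[0,0,0],"rot":[0,0,0]}]'

```text
time_s: 18.85
eef_pos: [0.5733, 0.1156, 0.0573]
eef_rot: [0.217, 0.523, 0.812, -0.141]
wrist_force: [0.6, 0.5, 1.0]
opening: 0.996
grasp_force: 0.0
```

apply_moves --moves '[{"jaw":0.5,"offset":[0,0,0],"rot":[0,0,0]},{"jaw":0.5,"offset":[0,0,0],"rot":[0,0,0]},{"jaw":0.5,"offset":[0,0,0],"rot":[0,0,0]},{"jaw":0.5,"offset":[0,0,0],"rot":[0,0,0]},{"jaw":0.5,"offset":[0,0,0],"rot":[0,0,0]}]'

```text
time_s: 19.48
eef_pos: [0.5742, 0.1168, 0.0586]
eef_rot: [0.218, 0.523, 0.812, -0.139]
wrist_force: [-0.4, 3.6, 5.3]
opening: 0.697
grasp_force: 64.5
```

apply_moves --moves '[{"jaw":0.5,"offset":[-2.5,0,-4.3],"rot":[0,0,0]},{"jaw":0.5,"offset":[-5,0,-8.6],"rot":[0,0,0]},{"jaw":0.5,"offset":[-10,0,-17.2],"rot":[0,0,0]},{"jaw":0.5,"offset":[-15,0,-26],"rot":[0,0,0]},{"jaw":0.5,"offset":[-10,0,-17.2],"rot":[0,0,0]}]'

```text
time_s: 20.1
eef_pos: [0.5744, 0.1161, 0.1454]
eef_rot: [0.219, 0.523, 0.812, -0.139]
wrist_force: [0.4, -0.6, -0.4]
opening: 0.698
grasp_force: 64.6
```

```bash
sed -i 's/^c=np.array.*/c=T[:3,3]-.016*T[:3,2]; best=None/' cyl.py; python3 cyl.py; python3 go.py .45 .12 .16
```

```text
14371 az el [114.4  19.5] c [0.5717 0.1226 0.1595] tool mm [ -1.    0.2 -15.7] rms 0.6314212734486656 tcp [0.5744 0.1161 0.1454]
tcp [0.5755 0.1165 0.1463] tool axes [[-0.355, 0.789, -0.501], [0.91, 0.414, 0.006], [0.212, -0.454, -0.865]] tool delta mm [  40.5 -112.7  -40.1] q [ 0.27  0.32  1.72 -0.59  1.09  0.12]
```

apply_moves --moves '[{"jaw":0.5,"offset":[13.5,-37.5,-13.4],"rot":[0,0,0]},{"jaw":0.5,"offset":[13.5,-37.5,-13.4],"rot":[0,0,0]},{"jaw":0.5,"offset":[13.5,-37.5,-13.4],"rot":[0,0,0]},{"jaw":0.5,"offset":[0,0,0],"rot":[0,10,0]},{"jaw":0.5,"offset":[0,0,0],"rot":[0,10,0]}]'

```text
time_s: 20.82
eef_pos: [0.4474, 0.1213, 0.157]
eef_rot: [0.071, 0.538, 0.839, -0.045]
wrist_force: [0.2, -1.0, -0.7]
opening: 0.701
grasp_force: 64.9
```

apply_moves --moves '[{"jaw":0.5,"offset":[0,0,0],"rot":[0,10,0]},{"jaw":0.5,"offset":[0,0,0],"rot":[0,10,0]},{"jaw":0.5,"offset":[0,0,0],"rot":[0,10,0]},{"jaw":0.5,"offset":[0,0,0],"rot":[0,10,0]},{"jaw":0.5,"offset":[0,0,0],"rot":[0,0,0]}]'

```text
time_s: 21.45
eef_pos: [0.4482, 0.1178, 0.1552]
eef_rot: [-0.219, 0.525, 0.81, 0.14]
wrist_force: [0.1, -0.2, -0.7]
opening: 0.696
grasp_force: 64.9
```

```bash
python3 cyl.py; python3 go.py .45 .12 .008
```

```text
14111 az el [112.3  79.6] c [0.4504 0.1109 0.1676] tool mm [  0.   -0.8 -14.4] rms 0.6237258525125263 tcp [0.4482 0.1178 0.1552]
tcp [0.4478 0.1195 0.1563] tool axes [[-0.357, 0.79, 0.499], [0.911, 0.413, -0.002], [-0.207, 0.454, -0.867]] tool delta mm [-74.4   2.5 128.3] q [-0.28  0.19  1.86  0.39  1.46 -0.82]
```

apply_moves --moves '[{"jaw":0.5,"offset":[-14,0,24.3],"rot":[0,0,0]},{"jaw":0.5,"offset":[-14,0,24.3],"rot":[0,0,0]},{"jaw":0.5,"offset":[-14,0,24.3],"rot":[0,0,0]},{"jaw":0.5,"offset":[-14,0,24.3],"rot":[0,0,0]},{"jaw":0.5,"offset":[-14,0,24.3],"rot":[0,0,0]}]'

```text
time_s: 22.18
eef_pos: [0.4481, 0.121, 0.0166]
eef_rot: [-0.216, 0.522, 0.813, 0.139]
wrist_force: [1.2, 0.2, -0.7]
opening: 0.699
grasp_force: 64.9
```

apply_moves --moves '[{"jaw":0.5,"offset":[-1.5,0,2.6],"rot":[0,0,0]},{"jaw":0.5,"offset":[-1.5,0,2.6],"rot":[0,0,0]},{"jaw":0.5,"offset":[-1,0,1.7],"rot":[0,0,0]},{"jaw":0.5,"offset":[-1,0,1.7],"rot":[0,0,0]},{"jaw":0.5,"offset":[0,0,0],"rot":[0,0,0]}]'

```text
time_s: 22.8
eef_pos: [0.4484, 0.1198, 0.0072]
eef_rot: [-0.217, 0.523, 0.812, 0.14]
wrist_force: [-0.4, 0.7, -0.1]
opening: 0.698
grasp_force: 64.9
```

```bash
python3 cyl.py
```

```text
14230 az el [113.1  79.7] c [0.4527 0.1101 0.0195] tool mm [ -3.   -0.1 -16. ] rms 0.6368832970334029 tcp [0.4484 0.1198 0.0072]
```

apply_moves --moves '[{"jaw":0.75,"offset":[-0.5,0,0.9],"rot":[0,0,0]},{"jaw":0.85,"offset":[0,0,0],"rot":[0,0,0]},{"jaw":1,"offset":[0,0,0],"rot":[0,0,0]},{"jaw":1,"offset":[0,0,-20],"rot":[0,0,0]},{"jaw":1,"offset":[0,0,-50],"rot":[0,0,0]}]'

```text
time_s: 23.52
eef_pos: [0.4604, 0.0889, 0.0657]
eef_rot: [-0.22, 0.523, 0.812, 0.139]
wrist_force: [0.9, 0.7, 0.1]
opening: 0.996
grasp_force: 0.0
```

apply_moves --moves '[{"jaw":1,"offset":[0,0,-50],"rot":[0,0,0]},{"jaw":1,"offset":[0,0,-20],"rot":[0,-10,0]},{"jaw":1,"offset":[0,0,0],"rot":[0,-10,0]},{"jaw":1,"offset":[0,0,0],"rot":[0,-10,0]},{"jaw":1,"offset":[0,0,0],"rot":[0,0,0]}]'

```text
time_s: 24.15
eef_pos: [0.4761, 0.0583, 0.1275]
eef_rot: [0.0, 0.54, 0.842, 0.0]
wrist_force: [0.7, 0.1, 0.3]
opening: 1.002
grasp_force: 0.0
```

```bash
python3 - <<'E'
from h import *
im,d,W,m=ring("lid1",.015,.036,(.452,.11),.045,"pics/w8.png")
P=W[m]; s=np.linalg.lstsq(np.c_[P[:,:2],np.ones(len(P))],P[:,2],rcond=None)[0]; print("slope deg",np.degrees(s[:2]))
m2=(np.hypot(W[...,0]-.456,W[...,1]-.259)<.045)&(W[...,2]>.018)&(W[...,2]<.036); print("lidL",m2.sum(), cv2.minEnclosingCircle((W[m2][:,:2]*1e3).astype(np.float32)) if m2.sum() else "")
E
python3 go.py .456 .259 .131; python3 s.py
```

```text
lid1 4754 world [0.4539 0.1085 0.0241] r 31.0 tool mm [ 54.9   0.7 103.4] mean tool [ 56.    0.8 103.5]
t 24.15 tcp [0.4761 0.0583 0.1275] rotm [[-0.418, 0.909, 0.0], [0.909, 0.418, 0.0]] q [-0.13  0.09  1.93  0.    1.11 -0.56] F [0.7 0.1 0.3]
slope deg [-0.05813896 -0.03477631]
lidL 0 
tcp [0.4766 0.0575 0.1274] tool axes [[-0.416, 0.909, 0.002], [0.909, 0.416, 0.0], [-0.001, 0.002, -1.0]] tool delta mm [191.8  65.2  -3.3] q [-0.13  0.09  1.93  0.    1.12 -0.56]
24.2 [0.477 0.057 0.127] [-0.129  0.094  1.932  0.002  1.116 -0.559] [ 0.861  0.551 -0.369] [ 0.019 -0.028  0.034] [  1.281 -36.548 -30.205  -0.189  -0.109   0.282]
yaw 114.61284249994593 tilt 0.10600267873831638
```

The first lid now lies flat on the shelf at (.454,.109). Next is the other aluminium lid.

apply_moves --moves '[{"jaw":1,"offset":[38,13,0],"rot":[0,0,0]},{"jaw":1,"offset":[38,13,0],"rot":[0,0,0]},{"jaw":1,"offset":[38,13,0],"rot":[0,0,0]},{"jaw":1,"offset":[38,13,0],"rot":[0,0,0]},{"jaw":1,"offset":[38,13,-3],"rot":[0,0,0]}]'

```text
time_s: 24.82
eef_pos: [0.4581, 0.2563, 0.1294]
eef_rot: [-0.002, 0.542, 0.84, -0.0]
wrist_force: [0.5, 0.0, 0.3]
opening: 1.005
grasp_force: 0.0
```

```bash
python3 - <<'E'
from h import *
ring("lidL",.018,.032,(.456,.259),.045)
E
```

```text
lidL 3898 world [0.4563 0.2626 0.025 ] r 31.0 tool mm [  6.3   1.3 104.4] mean tool [  7.7   1.3 104.5]
t 24.82 tcp [0.4581 0.2563 0.1294] rotm [[-0.412, 0.911, 0.002], [0.911, 0.412, -0.003]] q [ 0.28  0.19  1.82  0.    1.14 -0.14] F [0.5 0.  0.3]
```

apply_moves --moves '[{"jaw":1,"offset":[6,1.2,25],"rot":[0,0,0]},{"jaw":1,"offset":[0,0,30],"rot":[0,0,0]},{"jaw":1,"offset":[0,0,30],"rot":[0,0,0]},{"jaw":1,"offset":[0,0,25],"rot":[0,0,0]},{"jaw":1,"offset":[0,0,17],"rot":[0,0,0]}]'

```text
time_s: 25.5
eef_pos: [0.4564, 0.2607, 0.0013]
eef_rot: [-0.001, 0.542, 0.84, -0.001]
wrist_force: [-1.2, 0.6, -0.7]
opening: 1.0
grasp_force: 0.0
```

```bash
python3 s.py; python3 lid.py; python3 go.py .4563 .2626 .002
```

```text
25.5 [0.456 0.261 0.001] [ 2.920e-01  4.070e-01  1.861e+00  1.000e-03  8.770e-01 -1.330e-01] [-1.241  0.602 -0.73 ] [-0.001 -0.033 -0.032] [ 1.3900e-01 -4.6110e+01 -2.4377e+01  2.1000e-02  3.1000e-01 -1.6000e-02]
yaw 114.32114647585442 tilt 0.19411466723333334
slopes deg [0.2 0.1] top z tool -21.4 centre [-2.2 -1.9] 30.8 normal world tilt 0.3 [0.004 0.005 1.   ] centre world [0.4557 0.2579 0.0227]
tcp [ 4.552e-01  2.604e-01 -3.000e-04] tool axes [[-0.412, 0.911, 0.002], [0.911, 0.412, -0.005], [-0.005, -0.001, -1.0]] tool delta mm [ 1.5  1.9 -2.3] q [ 0.29  0.41  1.86  0.    0.88 -0.13]
```

apply_moves --moves '[{"jaw":0.5,"offset":[0,0,0],"rot":[0,0,0]},{"jaw":0.5,"offset":[0,0,0],"rot":[0,0,0]},{"jaw":0.5,"offset":[0,0,0],"rot":[0,0,0]},{"jaw":1,"offset":[0,0,0],"rot":[0,0,0]},{"jaw":1,"offset":[0,0,0],"rot":[0,0,0]}]'

```text
time_s: 26.18
eef_pos: [0.4565, 0.2621, 0.0034]
eef_rot: [0.0, 0.541, 0.841, 0.0]
wrist_force: [-0.6, 0.8, 0.3]
opening: 1.005
grasp_force: 0.0
```

apply_moves --moves '[{"jaw":1,"offset":[0,0,0],"rot":[0,0,-10]},{"jaw":1,"offset":[0,0,0],"rot":[0,0,-10]},{"jaw":1,"offset":[0,0,0],"rot":[0,0,-10]},{"jaw":1,"offset":[0,0,0],"rot":[0,0,-10]},{"jaw":1,"offset":[0,0,0],"rot":[0,0,-10]}]'

```text
time_s: 26.8
eef_pos: [0.4563, 0.262, 0.0031]
eef_rot: [-0.0, 0.132, 0.991, 0.0]
wrist_force: [-0.2, -1.2, 0.8]
opening: 1.0
grasp_force: 0.0
```

apply_moves --moves '[{"jaw":1,"offset":[0,0,0],"rot":[0,0,-10]},{"jaw":1,"offset":[0,0,0],"rot":[0,0,-10]},{"jaw":1,"offset":[0,0,0],"rot":[0,0,-10]},{"jaw":1,"offset":[0,0,0],"rot":[0,0,-10]},{"jaw":0.5,"offset":[0,0,0],"rot":[0,0,0]}]'

```text
time_s: 27.42
eef_pos: [0.4563, 0.2621, 0.0031]
eef_rot: [-0.0, -0.211, 0.977, 0.0]
wrist_force: [0.0, -1.0, -0.3]
opening: 0.816
grasp_force: 0.0
```

apply_moves --moves '[{"jaw":0.5,"offset":[0,0,0],"rot":[0,0,0]},{"jaw":0.5,"offset":[0,0,0],"rot":[0,0,0]},{"jaw":1,"offset":[0,0,0],"rot":[0,0,0]},{"jaw":1,"offset":[0,0,0],"rot":[0,0,0]},{"jaw":1,"offset":[0,0,0],"rot":[0,0,0]}]'

```text
time_s: 28.05
eef_pos: [0.4563, 0.262, 0.003]
eef_rot: [-0.0, -0.211, 0.977, 0.0]
wrist_force: [0.1, -0.7, -0.1]
opening: 1.002
grasp_force: 0.0
```

```bash
python3 lid.py;python3 s.py
```

```text
slopes deg [-0.1 -0. ] top z tool -21.2 centre [-0.8 -1. ] 30.8 normal world tilt 0.1 [0.002 0.    1.   ] centre world [0.4575 0.2614 0.0242]
28.1 [0.456 0.262 0.003] [ 0.295  0.403  1.861  0.     0.878 -1.701] [-0.253 -0.489  0.589] [ 0.022  0.005 -0.017] [ 4.0000e-03 -4.5113e+01 -2.4784e+01  0.0000e+00 -0.0000e+00  1.1000e-02]
yaw -155.5937834055059 tilt 0.012725324350664858
```

apply_moves --moves '[{"jaw":1,"offset":[0,0,-15],"rot":[0,0,0]},{"jaw":1,"offset":[0,0,-35],"rot":[0,0,0]},{"jaw":1,"offset":[0,0,-40],"rot":[0,0,0]},{"jaw":1,"offset":[0,0,-40],"rot":[0,0,0]},{"jaw":1,"offset":[0,0,0],"rot":[0,0,0]}]'

```text
time_s: 28.72
eef_pos: [0.4592, 0.2629, 0.1379]
eef_rot: [0.004, -0.212, 0.977, 0.0]
wrist_force: [0.7, 0.4, -0.3]
opening: 1.002
grasp_force: 0.0
```

```bash
python3 - <<'E'
from h import *
im,d,W,m=ring("lidL",.018,.032,(.456,.259),.045)
ring("lidL",.018,.032,(.456,.259),.045)
E
```

```text
lidL 3625 world [0.4555 0.2606 0.0218] r 31.1 tool mm [  5.4  -0.4 116. ] mean tool [  6.6  -0.3 116. ]
t 28.73 tcp [0.4592 0.2629 0.1379] rotm [[-0.91, -0.414, -0.008], [-0.414, 0.91, -0.001]] q [ 0.3   0.18  1.81  0.    1.14 -1.7 ] F [ 0.7  0.4 -0.3]
lidL 3670 world [0.4559 0.2609 0.0224] r 31.1 tool mm [  2.9  -0.6 113.2] mean tool [  4.2  -0.6 113.2]
t 28.77 tcp [0.4577 0.2625 0.1356] rotm [[-0.91, -0.414, -0.005], [-0.414, 0.91, -0.001]] q [ 0.3   0.18  1.81  0.    1.14 -1.7 ] F [-0.3 -1.2 -0.9]
```

apply_moves --moves '[{"jaw":1,"offset":[0,0,35],"rot":[0,0,0]},{"jaw":1,"offset":[0,0,40],"rot":[0,0,0]},{"jaw":1,"offset":[0,0,35],"rot":[0,0,0]},{"jaw":1,"offset":[0,0,20],"rot":[0,0,0]},{"jaw":1,"offset":[0,0,0],"rot":[0,0,0]}]'

```text
time_s: 29.45
eef_pos: [0.4535, 0.261, 0.0003]
eef_rot: [-0.003, -0.212, 0.977, -0.0]
wrist_force: [-0.2, 0.3, 0.5]
opening: 1.0
grasp_force: 0.0
```

apply_moves --moves '[{"jaw":0.5,"offset":[0,0,0],"rot":[0,0,0]},{"jaw":0.5,"offset":[0,0,0],"rot":[0,0,0]},{"jaw":0.5,"offset":[0,0,0],"rot":[0,0,0]},{"jaw":0.5,"offset":[0,0,0],"rot":[0,0,0]},{"jaw":0.5,"offset":[0,0,0],"rot":[0,0,0]}]'

```text
time_s: 30.08
eef_pos: [0.4574, 0.2624, 0.0045]
eef_rot: [0.001, -0.212, 0.977, 0.0]
wrist_force: [-1.8, 0.4, 6.7]
opening: 0.697
grasp_force: 65.1
```

apply_moves --moves '[{"jaw":0.5,"offset":[0,0,-20],"rot":[0,0,-10]},{"jaw":0.5,"offset":[0,0,-40],"rot":[0,0,-10]},{"jaw":0.5,"offset":[0,0,-40],"rot":[0,0,-10]},{"jaw":0.5,"offset":[0,0,-40],"rot":[0,0,-10]},{"jaw":0.5,"offset":[0,0,0],"rot":[0,0,-10]}]'

```text
time_s: 30.7
eef_pos: [0.4591, 0.2629, 0.1475]
eef_rot: [0.004, -0.607, 0.795, -0.001]
wrist_force: [-0.5, -0.2, -1.4]
opening: 0.696
grasp_force: 64.9
```

```bash
python3 lid.py; python3 go.py .5813 .0953 .14; python3 go.py .5813 .0953 .095
```

```text
slopes deg [-0.1 -0.2] top z tool -17.8 centre [0.7 0.5] 31.2 normal world tilt 0.2 [-0.004 -0.002  1.   ] centre world [0.4582 0.2623 0.1653]
tcp [0.4578 0.2625 0.1457] tool axes [[-0.256, -0.967, -0.003], [-0.967, 0.256, -0.004], [0.005, 0.001, -1.0]] tool delta mm [ 130.  -162.1    6.1] q [ 0.3   0.17  1.81 -0.    1.16 -2.59]
tcp [0.4578 0.2625 0.1457] tool axes [[-0.256, -0.967, -0.003], [-0.967, 0.256, -0.004], [0.005, 0.001, -1.0]] tool delta mm [ 130.1 -161.9   51.1] q [ 0.3   0.17  1.81 -0.    1.16 -2.59]
```

apply_moves --moves '[{"jaw":0.5,"offset":[26,-32.4,0],"rot":[0,0,0]},{"jaw":0.5,"offset":[26,-32.4,0],"rot":[0,0,0]},{"jaw":0.5,"offset":[26,-32.4,0],"rot":[0,0,0]},{"jaw":0.5,"offset":[26,-32.4,0],"rot":[0,0,0]},{"jaw":0.5,"offset":[26,-32.4,0],"rot":[0,0,0]}]'

```text
time_s: 31.38
eef_pos: [0.5778, 0.0921, 0.1427]
eef_rot: [-0.0, -0.604, 0.797, 0.0]
wrist_force: [0.0, 0.9, -0.1]
opening: 0.695
grasp_force: 64.9
```

apply_moves --moves '[{"jaw":0.5,"offset":[0,0,15],"rot":[0,0,0]},{"jaw":0.5,"offset":[0,0,15],"rot":[0,0,0]},{"jaw":0.5,"offset":[0,0,10],"rot":[0,0,0]},{"jaw":0.5,"offset":[0,0,0],"rot":[0,0,0]},{"jaw":0.5,"offset":[0,0,0],"rot":[0,0,0]}]'

```text
time_s: 32.0
eef_pos: [0.5776, 0.0939, 0.1034]
eef_rot: [0.0, -0.605, 0.796, -0.0]
wrist_force: [0.0, -0.0, -0.6]
opening: 0.695
grasp_force: 64.9
```

```bash
python3 lid.py; python3 go.py .5813 .0953 .090
```

```text
slopes deg [ 0. -0.] top z tool -19.8 centre [ 0.2 -0.7] 31.2 normal world tilt 0.0 [-0. -0.  1.] centre world [0.5782 0.0935 0.1233]
tcp [0.5779 0.0937 0.1037] tool axes [[-0.268, -0.964, -0.0], [-0.964, 0.268, -0.001], [0.001, -0.0, -1.0]] tool delta mm [-2.4 -2.9 13.7] q [-0.04  0.35  1.68 -0.    1.11 -2.91]
```

apply_moves --moves '[{"jaw":0.5,"offset":[-3.4,-3,0],"rot":[0,0,0]},{"jaw":0.5,"offset":[0,0,5],"rot":[0,0,0]},{"jaw":0.5,"offset":[0,0,5],"rot":[0,0,0]},{"jaw":0.5,"offset":[0,0,5],"rot":[0,0,0]},{"jaw":0.5,"offset":[0,0,0],"rot":[0,0,0]}]'

```text
time_s: 32.67
eef_pos: [0.5808, 0.0957, 0.0873]
eef_rot: [-0.001, -0.605, 0.796, 0.0]
wrist_force: [0.6, 0.3, -0.6]
opening: 0.698
grasp_force: 64.9
```

apply_moves --moves '[{"jaw":0.5,"offset":[0,0,1],"rot":[0,0,0]},{"jaw":0.5,"offset":[0,0,1],"rot":[0,0,0]},{"jaw":0.5,"offset":[0,0,1],"rot":[0,0,0]},{"jaw":0.5,"offset":[0,0,1],"rot":[0,0,0]},{"jaw":0.5,"offset":[0,0,0],"rot":[0,0,0]}]'

```text
time_s: 33.3
eef_pos: [0.5813, 0.0958, 0.084]
eef_rot: [-0.0, -0.605, 0.796, 0.0]
wrist_force: [-0.1, -0.3, -0.8]
opening: 0.697
grasp_force: 64.9
```

apply_moves --moves '[{"jaw":0.5,"offset":[0,0,1],"rot":[0,0,0]},{"jaw":0.5,"offset":[0,0,1],"rot":[0,0,0]},{"jaw":0.5,"offset":[0,0,1],"rot":[0,0,0]},{"jaw":0.5,"offset":[0,0,0],"rot":[0,0,0]},{"jaw":0.5,"offset":[0,0,0],"rot":[0,0,0]}]'

```text
time_s: 33.92
eef_pos: [0.5814, 0.0958, 0.0811]
eef_rot: [-0.0, -0.605, 0.796, 0.0]
wrist_force: [-0.5, -0.8, -0.7]
opening: 0.698
grasp_force: 64.9
```

apply_moves --moves '[{"jaw":0.5,"offset":[0,0,1],"rot":[0,0,0]},{"jaw":0.5,"offset":[0,0,0],"rot":[0,0,0]},{"jaw":0.5,"offset":[0,0,0],"rot":[0,0,0]},{"jaw":0.5,"offset":[0,0,0],"rot":[0,0,0]},{"jaw":0.5,"offset":[0,0,0],"rot":[0,0,0]}]'

```text
time_s: 34.55
eef_pos: [0.5814, 0.0957, 0.0801]
eef_rot: [0.0, -0.605, 0.796, -0.0]
wrist_force: [1.3, -0.4, -1.7]
opening: 0.695
grasp_force: 64.9
```

apply_moves --moves '[{"jaw":0.5,"offset":[0,0,1],"rot":[0,0,0]},{"jaw":0.5,"offset":[0,0,1],"rot":[0,0,0]},{"jaw":0.5,"offset":[0,0,1],"rot":[0,0,0]},{"jaw":0.5,"offset":[0,0,0],"rot":[0,0,0]},{"jaw":0.5,"offset":[0,0,0],"rot":[0,0,0]}]'

```text
time_s: 35.17
eef_pos: [0.5817, 0.0958, 0.0793]
eef_rot: [0.0, -0.605, 0.796, -0.0]
wrist_force: [-7.0, -0.5, 14.5]
opening: 0.699
grasp_force: 66.5
```

apply_moves --moves '[{"jaw":0.5,"offset":[0,0,0],"rot":[0,0,8]},{"jaw":0.5,"offset":[0,0,0.3],"rot":[0,0,8]},{"jaw":0.5,"offset":[0,0,0.6],"rot":[0,0,8]},{"jaw":0.5,"offset":[0,0,0.6],"rot":[0,0,8]},{"jaw":0.5,"offset":[0,0,0],"rot":[0,0,0]}]'

```text
time_s: 35.8
eef_pos: [0.5825, 0.0958, 0.0767]
eef_rot: [0.001, -0.362, 0.932, -0.0]
wrist_force: [-0.3, 0.9, 5.8]
opening: 0.697
grasp_force: 65.5
```

```bash
python3 lid.py; python3 s.py
```

```text
slopes deg [-0.4 -0. ] top z tool -19.6 centre [-0.3 -0.8] 31.2 normal world tilt 0.3 [0.003 0.004 1.   ] centre world [0.5832 0.0954 0.0963]
35.85 [0.582 0.096 0.077] [-0.038  0.393  1.68   0.     1.066 -2.352] [0.323 0.615 6.948] [-0.015 -0.037 -0.11 ] [-8.9000e-02 -4.6068e+01 -2.7339e+01 -9.7000e-02 -3.0000e-02  8.3000e-02]
yaw -137.42519976905524 tilt 0.12855513640825822
```

apply_moves --moves '[{"jaw":0.5,"offset":[0,0,0.7],"rot":[0,0,8]},{"jaw":0.5,"offset":[0,0,0.7],"rot":[0,0,8]},{"jaw":0.5,"offset":[0,0,0.7],"rot":[0,0,8]},{"jaw":0.5,"offset":[0,0,0.7],"rot":[0,0,8]},{"jaw":0.5,"offset":[0,0,0],"rot":[0,0,0]}]'

```text
time_s: 36.48
eef_pos: [0.5827, 0.0957, 0.0741]
eef_rot: [0.001, -0.092, 0.996, -0.0]
wrist_force: [0.4, 1.2, 7.0]
opening: 0.697
grasp_force: 65.6
```

```bash
python3 lid.py; python3 s.py
```

```text
slopes deg [-0.3  0.1] top z tool -19.6 centre [-0.9 -0.9] 31.2 normal world tilt 0.2 [0.003 0.002 1.   ] centre world [0.5837 0.095  0.0938]
36.525 [0.583 0.096 0.074] [-0.038  0.397  1.681  0.     1.061 -1.794] [0.301 0.344 6.95 ] [-0.026 -0.053 -0.143] [-2.1100e-01 -4.5680e+01 -2.6799e+01 -1.2500e-01  2.1000e-02  4.2000e-02]
yaw -169.42321212133695 tilt 0.15942325631074855
```

Exactly on pitch (2.6 mm for 32°) and level, so this is the fitting lid. I'll continue.

apply_moves --moves '[{"jaw":0.5,"offset":[0,0,0.7],"rot":[0,0,8]},{"jaw":0.5,"offset":[0,0,0.7],"rot":[0,0,8]},{"jaw":0.5,"offset":[0,0,0.7],"rot":[0,0,8]},{"jaw":0.5,"offset":[0,0,0.6],"rot":[0,0,8]},{"jaw":0.5,"offset":[0,0,0],"rot":[0,0,0]}]'

```text
time_s: 37.15
eef_pos: [0.5817, 0.0958, 0.0706]
eef_rot: [0.0, 0.186, 0.983, 0.0]
wrist_force: [-0.4, 0.5, 4.4]
opening: 0.696
grasp_force: 65.3
```

```bash
python3 lid.py; python3 s.py
```

```text
slopes deg [-0.1  0.1] top z tool -19.6 centre [-1.3 -0.7] 31.1 normal world tilt 0.1 [0.001 0.001 1.   ] centre world [0.5826 0.0947 0.0902]
37.2 [0.582 0.096 0.071] [-0.038  0.402  1.683  0.     1.056 -1.236] [-0.252  0.866  3.888] [ 0.065  0.018 -0.059] [ -0.07  -47.192 -27.921  -0.058  -0.138   0.197]
yaw 158.66653600987465 tilt 0.0425032786384801
```

apply_moves --moves '[{"jaw":0.5,"offset":[0,0,0.5],"rot":[0,0,6]},{"jaw":0.5,"offset":[0,0,0.5],"rot":[0,0,6]},{"jaw":0.5,"offset":[0,0,0.4],"rot":[0,0,5]},{"jaw":0.5,"offset":[0,0,0],"rot":[0,0,0]},{"jaw":0.5,"offset":[0,0,0],"rot":[0,0,0]}]'

```text
time_s: 37.83
eef_pos: [0.5829, 0.0957, 0.0705]
eef_rot: [0.002, 0.328, 0.945, 0.0]
wrist_force: [-1.1, -1.2, 10.3]
opening: 0.693
grasp_force: 66.0
```

```bash
python3 lid.py; python3 s.py
```

```text
slopes deg [-0.2  0.1] top z tool -19.7 centre [-1.4 -0.7] 31.1 normal world tilt 0.0 [ 0.001 -0.     1.   ] centre world [0.5836 0.0943 0.0902]
37.875 [0.583 0.096 0.071] [-0.038  0.402  1.682 -0.     1.054 -0.94 ] [-0.923  0.496 10.983] [-0.083  0.187 -0.092] [  0.064 -43.942 -25.661   0.049  -0.234  -0.071]
yaw 141.65632663061552 tilt 0.19416532952807405
```

apply_moves --moves '[{"jaw":0.5,"offset":[0,0,0],"rot":[0,0,6]},{"jaw":0.5,"offset":[0,0,0],"rot":[0,0,6]},{"jaw":0.5,"offset":[0,0,0],"rot":[0,0,6]},{"jaw":0.5,"offset":[0,0,0],"rot":[0,0,0]},{"jaw":0.5,"offset":[0,0,0],"rot":[0,0,0]}]'

```text
time_s: 38.5
eef_pos: [0.5831, 0.0954, 0.0705]
eef_rot: [0.002, 0.472, 0.882, 0.001]
wrist_force: [0.4, -0.3, 9.0]
opening: 0.696
grasp_force: 66.0
```

```bash
python3 lid.py; python3 s.py
```

```text
slopes deg [-0.1  0.1] top z tool -19.7 centre [-1.7 -0.2] 31.2 normal world tilt 0.1 [-0.001 -0.     1.   ] centre world [0.5838 0.0939 0.0902]
38.55 [0.583 0.095 0.071] [-0.038  0.402  1.682 -0.     1.054 -0.625] [ 0.614 -0.966  9.445] [-0.226  0.077 -0.06 ] [  0.583 -44.125 -25.476   0.262  -0.06   -0.045]
yaw 123.65438208348063 tilt 0.21120734642393985
```

apply_moves --moves '[{"jaw":0.5,"offset":[0,0,0],"rot":[0,0,8]},{"jaw":0.5,"offset":[0,0,0],"rot":[0,0,8]},{"jaw":0.5,"offset":[0,0,0],"rot":[0,0,8]},{"jaw":0.5,"offset":[0,0,0],"rot":[0,0,8]},{"jaw":0.5,"offset":[0,0,0],"rot":[0,0,0]}]'

```text
time_s: 39.17
eef_pos: [0.5824, 0.098, 0.0703]
eef_rot: [-0.0, 0.697, 0.717, 0.002]
wrist_force: [-1.1, 8.1, 9.9]
opening: 0.695
grasp_force: 67.9
```

```bash
python3 lid.py pics/w9.png; python3 s.py
```

```text
slopes deg [0.4 0.4] top z tool -19.9 centre [-3.9  0.4] 31.0 normal world tilt 0.3 [0.003 0.004 1.   ] centre world [0.5829 0.0941 0.0902]
39.225 [0.582 0.098 0.07 ] [-0.036  0.402  1.682  0.004  1.054 -0.068] [-2.688  8.365 10.171] [ 1.438e+00 -1.000e-03  5.750e-01] [ -5.853 -44.01  -26.29   -2.095  -0.352   0.698]
yaw 91.72526619304517 tilt 0.23308308404318417
```

The turning is now blocked with the lid level and at home height. I'll release it and check.

apply_moves --moves '[{"jaw":0.75,"offset":[0,0,0],"rot":[0,0,0]},{"jaw":0.9,"offset":[0,0,0],"rot":[0,0,0]},{"jaw":1,"offset":[0,0,0],"rot":[0,0,0]},{"jaw":1,"offset":[0,0,0],"rot":[0,0,0]},{"jaw":1,"offset":[0,0,-15],"rot":[0,0,0]}]'

```text
time_s: 39.85
eef_pos: [0.5801, 0.0956, 0.0828]
eef_rot: [-0.001, 0.698, 0.716, -0.001]
wrist_force: [-0.5, 0.3, 0.4]
opening: 1.0
grasp_force: 0.0
```

apply_moves --moves '[{"jaw":1,"offset":[0,0,-40],"rot":[0,0,0]},{"jaw":1,"offset":[0,0,-40],"rot":[0,0,0]},{"jaw":1,"offset":[0,0,-25],"rot":[0,0,0]},{"jaw":1,"offset":[0,0,0],"rot":[0,0,0]},{"jaw":1,"offset":[0,0,0],"rot":[0,0,0]}]'

```text
time_s: 40.48
eef_pos: [0.5808, 0.0958, 0.1881]
eef_rot: [-0.0, 0.698, 0.716, -0.0]
wrist_force: [0.6, 0.1, -0.2]
opening: 0.999
grasp_force: 0.0
```

```bash
python3 - <<'E'
from h import *
for n,z0,z1,c in [("closed",.080,.102,(.5825,.095)),("lid1",.015,.033,(.454,.1085))]:
    im,d,W,m=ring(n,z0,z1,c,.028,"pics/w10.png"); P=W[m]
    s=np.linalg.lstsq(np.c_[P[:,:2],np.ones(len(P))],P[:,2],rcond=None)[0]; print("slope",np.degrees(s[:2]),"z",np.median(P[:,2]))
E
```

```text
closed 3367 world [0.5825 0.095  0.0896] r 28.0 tool mm [-0.8  1.7 98.5] mean tool [-0.1  1.8 98.5]
t 40.48 tcp [0.5808 0.0958 0.1881] rotm [[-0.025, 1.0, 0.0], [1.0, 0.025, -0.001]] q [-0.04  0.25  1.61 -0.    1.28 -0.06] F [ 0.6  0.1 -0.2]
slope [-0.12197943 -0.0004711 ] z 0.08962858482542521
lid1 2326 world [0.454  0.1085 0.0242] r 28.0 tool mm [  15.9 -125.8  163.6] mean tool [  16.4 -125.8  163.6]
t 40.52 tcp [0.5805 0.0958 0.1875] rotm [[-0.025, 1.0, 0.0], [1.0, 0.025, -0.002]] q [-0.04  0.25  1.61 -0.    1.28 -0.06] F [ 0.2  0.6 -1. ]
slope [-0.08907627 -0.06928512] z 0.024172513342241797
```

View pics/w10.png

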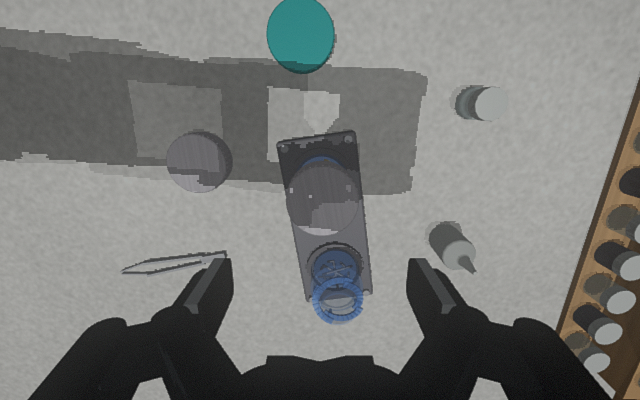

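The jar at (322,198) is closed and level, with the lid's top 65.4 mm above the top of the shelf lid (66 mm expected). The other lid lies flat at (199,161).

```bash
python3 -c "
from bench import ctrl
print(ctrl.hand_in())"
```

```text
the job is handed in; nothing more can be done
None
```

The propeller jar is closed: the second lid I tried took the thread and is screwed fully home and level. The first lid jammed, slipped from the grip and caught on the jar's rim, so I picked it up and laid it flat, open side down, on the shelf beside the holder. I handed the job in after about 41 s of the allowed 72 s.

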